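# Square up a basket weaving frame

### The job

Get the weaving frame ready: pull the spring clips off its near rail and put them all in the teal dish, then, before shifting the frame, lay the slide rule flat on the table inside it and extend it snugly from corner to corner, first between the two blue corners and then between the two yellow corners. If the two diagonals differ by more than about 5 mm, shift the far rail sideways until they agree. Finally the rule, slid shut, must lie on the cork mat along its length; do not disturb the glue, the cup of rods or the cardboard disc.

Things in the scene. Friction and masses are not known exactly. Their poses are not given: they have to be found in the camera images.
- frame: Near rail (nearest the robot) of a pin-jointed wooden weaving frame that lies flat; this rail is fixed to the table. All bars are 16 mm wide and 25 mm high; the opening is 160 mm (x) by 220 mm (y). Origin on the table at the middle of the rail's inner edge; x points into the opening, away from the robot, y along the rail to the left; the rail lies at x = -16 to 0 mm. Steel spring balls show at the four clip places, y = -78, -26, 26, 78 mm.
- side_left: Left side bar, pinned at the near left inner corner (its origin, table height). Its x axis runs 160 mm along its inner edge to the far left inner corner. The frame is square when this x is parallel to the frame's x; it starts leaning up to 6 degrees either way; the bars move as a parallelogram, far rail always parallel to the near rail.
- far_mid (a point): Middle of the far rail's top, 25 mm above the table. The far rail (darker wood, 252 mm long, 16 mm wide) can be pinched across its width from above or pushed on an end; the stiff joints give when it is pushed sideways (along its length) with about 8 N, and it stays where it is left (so seat the rule with only 3 or 4 N).
- blue_near (a point): Inner corner of the opening at the near left, on the table; blue dot on top of the frame corner.
- blue_far (a point): Inner corner of the opening at the far right, on the table; blue dot.
- yellow_near (a point): Inner corner of the opening at the near right, on the table; yellow dot.
- yellow_far (a point): Inner corner of the opening at the far left, on the table; yellow dot.
- rule: Slide rule for inside measuring, lying flat, 300 g: aluminium beam 36 mm wide, 12 high, x = -59 to 70 mm, a red 8 mm wide fixed nose at -x, and at +x a yellow tongue with a red 8 mm wide nose and knob. Origin on the underside below the black handle; x along the rule to the tongue, z up. Handle 40 mm (x) by 14 mm (y), 18 to 62 mm above the underside.
- tongue (a joint): Extension of the tongue in m: 0 shut, 0.09 most. Slides lightly (about 0.3 N), stays where left. The nose centres are 0.215 m plus this value apart.
- fixed_nose (a point): Centre of the round end (radius 4 mm) of the fixed nose, 6 mm above the rule's underside, at x = -95 mm of the rule. Snug in a square inner corner it lies 5.7 mm from the corner point.
- sliding_nose (a point): Centre of the round end (radius 4 mm) of the tongue's nose, 6 mm above the rule's underside, at x = 120 mm plus extension.
- knob_top (a point): Top centre of the red knob on the tongue: 12 by 12 mm square post, top 62 mm and foot 18 mm above the rule's underside, 41 mm behind the sliding nose.
- mat: Cork mat, 270 mm (its x) by 80 mm (y), 4 mm thick, fixed: the rule's place, rule along the mat. Origin at the centre of its underside.
- dish: Teal open dish for clips, fixed, 190 mm (x) by 150 mm (y), 40 mm high, walls and floor 4 mm. Origin at the centre of its underside.
- clip1: Red spring clip, 54 mm tall, 25 g, may be absent: inverted U 30 mm (x) by 22 mm (y) snapped over the near rail, tab on top 10 mm thick (x), 22 wide, 24 to 54 mm above its origin (centre of its underside; z up). On the rail the origin is 7 mm above the table, x as the frame's. Spring balls under its lips hold it: a straight pull up of about 10 N frees it; loose after 10 mm.
- clip2: Green spring clip, 54 mm tall, 25 g, may be absent: inverted U 30 mm (x) by 22 mm (y) snapped over the near rail, tab on top 10 mm thick (x), 22 wide, 24 to 54 mm above its origin (centre of its underside; z up). On the rail the origin is 7 mm above the table, x as the frame's. Spring balls under its lips hold it: a straight pull up of about 10 N frees it; loose after 10 mm.
- clip3: Orange spring clip, 54 mm tall, 25 g, may be absent: inverted U 30 mm (x) by 22 mm (y) snapped over the near rail, tab on top 10 mm thick (x), 22 wide, 24 to 54 mm above its origin (centre of its underside; z up). On the rail the origin is 7 mm above the table, x as the frame's. Spring balls under its lips hold it: a straight pull up of about 10 N frees it; loose after 10 mm.
- clip4: Blue spring clip, 54 mm tall, 25 g, may be absent: inverted U 30 mm (x) by 22 mm (y) snapped over the near rail, tab on top 10 mm thick (x), 22 wide, 24 to 54 mm above its origin (centre of its underside; z up). On the rail the origin is 7 mm above the table, x as the frame's. Spring balls under its lips hold it: a straight pull up of about 10 N frees it; loose after 10 mm.
- glue: Bystander: white glue bottle with black cap, 60 mm wide, 150 mm tall, origin at its underside.
- rod_cup: Bystander: white cup of blue rods, 76 mm wide, 190 mm tall, origin at its underside.
- tape_core: Bystander: brown cardboard disc, 60 mm wide, 25 mm tall, origin at its underside.

How it is judged:
On the way, in this order (a step that is already met when the one before it is completed fails the run):
1. the clips are off the frame and in the dish (x of clip1 in the frame of dish between -0.093 and 0.093 m and y of clip1 in the frame of dish between -0.073 and 0.073 m and height (world z) of each of clip1, clip2, clip3, clip4 below 0.06 m and x of clip2 in the frame of dish between -0.093 and 0.093 m and y of clip2 in the frame of dish between -0.073 and 0.073 m and x of clip3 in the frame of dish between -0.093 and 0.093 m and y of clip3 in the frame of dish between -0.073 and 0.073 m and x of clip4 in the frame of dish between -0.093 and 0.093 m and y of clip4 in the frame of dish between -0.073 and 0.073 m), for 0.2 s.
2. rule snug between the two blue corners, both noses down inside the frame, frame not shifted (8 mm) (((horizontal distance between fixed_nose and blue_near below 0.0095 m and horizontal distance between sliding_nose and blue_far below 0.0095 m) or (horizontal distance between fixed_nose and blue_far below 0.0095 m and horizontal distance between sliding_nose and blue_near below 0.0095 m)) and height (world z) of each of fixed_nose, sliding_nose below 0.016 m and distance of blue_far from where it was at the start of the episode below 0.008 m), for 0.3 s.
3. rule snug between the two yellow corners, both noses down inside the frame, frame not shifted (8 mm) (((horizontal distance between fixed_nose and yellow_near below 0.0095 m and horizontal distance between sliding_nose and yellow_far below 0.0095 m) or (horizontal distance between fixed_nose and yellow_far below 0.0095 m and horizontal distance between sliding_nose and yellow_near below 0.0095 m)) and height (world z) of each of fixed_nose, sliding_nose below 0.016 m and distance of blue_far from where it was at the start of the episode below 0.008 m), for 0.3 s.
At the end, for the whole second after the job is handed in: the frame's sides are square within 0.025 rad (diagonals within 6.5 mm); the rule lies flat on the mat, along it within 0.3 rad, its origin within 40 mm lengthwise and 25 mm crosswise of the mat's centre, its tongue shut within 8 mm; every clip present is in the dish; all at rest (all of step 1 and angle between the x axis of side_left and the x axis of frame, either way round below 0.025 rad and x of rule in the frame of mat between -0.04 and 0.04 m and y of rule in the frame of mat between -0.025 and 0.025 m and height (world z) of rule below 0.012 m and angle between rule's own z axis and vertical below 0.1 rad and angle between the x axis of rule and the x axis of mat, either way round below 0.3 rad and value of joint tongue below 0.008 m and linear speed of rule below 0.02 m/s and linear speed of each of clip1, clip2, clip3, clip4 below 0.03 m/s); the robot touches nothing.
It fails at once if the glue bottle was disturbed (more than 30 mm) (distance of glue from where it was at the start of the episode above 0.03 m).
It fails at once if the cup of rods was disturbed (more than 30 mm) (distance of rod_cup from where it was at the start of the episode above 0.03 m).
It fails at once if the cardboard disc was disturbed (more than 30 mm) (distance of tape_core from where it was at the start of the episode above 0.03 m).
Of clip1, clip2, clip3, clip4 only 2 to 4 are there at a start; the rules pass over those that are not, and their reading is None.
At some moment in a run one of rule may be knocked a few centimetres aside while the robot is not near it.
Once in a run the grip may slacken for a moment while it holds something.
It also fails if it takes over 210 s, if anything falls off the work surface, if the arm or the gripper's body presses on something with over 40 N, if the wrist force passes 120 N, or if a joint passes its speed limit or range.

### The arm

A 6-joint arm with a two-finger parallel gripper is mounted at the origin on the work surface. World frame = base frame: x ahead of the robot, y to its left, z up, the work surface at z = 0. Lengths are in m, angles in rad, forces in N, time in s.
With the tool pointing down it reaches from about 0.35 to 0.775 m from the base axis. Payload 7.3 kg.
Tool frame: the origin (TCP) lies between the finger pads; the fingertips stand 17 mm ahead of it and the grasp point (between the pads) lies 2 mm behind it; z points along the fingers, y is the direction in which the jaws open and shut (so a half turn about z gives the same grasp; the last joint's range is limited). The gripper opens to 92 mm and grips with 3 to 60 N. Pads are 19 mm wide; open, the fingers measure 130 mm over their backs; the gripper's body (75 mm by 190 mm) begins 47 mm behind the grasp point.
Start: joints at [0.999, 0.342, 1.524, -0, 1.275, -0.146], TCP at [0.217, 0.478, 0.244] pointing down, gripper open.
Joint ranges: [-2.53, 2.53], [-0.77, 2.02], [0.04, 2.7], [-1, 4.14], [0.28, 2.66], [-3.11, 3.11]. Speed limits (rad/s): [2.57, 2.57, 3.14, 3.14, 3.14, 3.14].

### API

Orientations are given as [roll, pitch, yaw] about the fixed x, y, z axes, in that order (R = Rz(yaw) Ry(pitch) Rx(roll)).
In Python, from cell import sensors, vision, hand_in gives the robot as it stands.
- The arm moves only by the tool step_arm, never from a script. Its argument "series" is a list of rows, each a list of 5 numbers: the opening, from 0 (shut) to 1 (fully open), then the shift along the world's x, y, z each as a share of 25 mm, from -1 to 1, then the turn about the world's z as a share of 0.08 rad, from -1 to 1. A call has 1 to 12 rows; each row shifts and turns the commanded pose from where the row before left it; what a row does not reach is not made up. A row lasts 1/10 s, in which the tool goes at most 50 mm and 8.59 degrees, less where a joint would pass 70% of its speed; a pose out of reach is approached as far as the arm can. A call with a number of a shift or a turn outside -1 to 1 is refused whole. A call with a gripper value outside its range is refused whole. The fingers move at their own pace and stop on an object; "squeeze" is the grip in N (left out, the last holds). Time passes only in rows, so rows that do not move let the fingers close. It gives the time, the measured TCP pose, the force and the opening at its end, in the units of the state.
- sensors.observe(): the state, without advancing time (a new reading comes with each control period).
- vision.read_camera(name): name is "scene" or "top" or "wrist"; returns a dict with "pixels" (480x640x3 uint8, blue, green, red), "range_z" (480x640 float32, m along the optical axis (not along the pixel's ray), 0 where there is no reading), "camera_matrix" (3x3 intrinsics, pixels), "pose" (4x4, takes a point from camera to world coordinates). Camera axes: x right, y down, z forward; pixel columns grow to the right and rows downward; lengths in m; the calibration is good to about 2 mm. A picture is of the moment at which its call begins.
- hand_in(): hands the job in, once; it reports no verdict.
The state is a dict: "time": time; "qpos": joint angles; "qvel": joint speeds; "joint_efforts": joint torques, N m; "tool_pos": TCP position; "tool_rot": TCP orientation; "contact_force": force on the tool from outside, world axes, zero at the start; "torque": the same for the moment, N m; "opening": finger opening in m.
Only numpy, scipy, OpenCV 4.12 (cv2) and the standard library are available. Lean on these libraries where they do the work, as an engineer would, in place of code of your own. Each camera call takes 0.05 s, during which the arm holds its last target.

## Working session

There is one attempt and no reset: what is moved stays moved. The work goes in short steps, Python scripts to look and compute and a tool call to move; the robot and the scene stay as the last step left them, time stands still between calls to the robot, and variables do not carry over. Pictures are saved under pics/ and viewed, and the job is handed in when it is done.

Besides the shell and the picture viewer there is one more tool, called by a JSON object that holds its "name" and its "arguments". step_arm: Moves the arm, as the interface text tells. Its arguments: {"type":"object","properties":{"series":{"type":"array","items":{"type":"array","items":{"type":"number","minimum":-1,"maximum":1}}},"squeeze":{"type":"number"}},"required":["series"]}

```bash
mkdir -p pics; ls
cat > h.py <<'E'
import numpy as np, cv2
from cell import sensors, vision, hand_in
def cam(n,save=None):
    c=vision.read_camera(n)
    if save: cv2.imwrite('pics/'+save+'.png',c['pixels'])
    np.savez('/tmp/'+n+'.npz',**{k:np.array(c[k]) for k in ('pixels','range_z','camera_matrix','pose')})
    return c
def load(n): return dict(np.load('/tmp/'+n+'.npz'))
def ray(c,u,v):
    K=c['camera_matrix'];P=c['pose']
    d=np.array([(u-K[0,2])/K[0,0],(v-K[1,2])/K[1,1],1.])
    return P[:3,3],P[:3,:3]@d
def atz(c,u,v,z):
    o,d=ray(c,u,v); return o+d*(z-o[2])/d[2]
def pt(c,u,v):
    o,d=ray(c,u,v); return o+d*float(c['range_z'][int(v),int(u)])
def proj(c,p):
    P=c['pose'];q=P[:3,:3].T@(np.array(p)-P[:3,3]);K=c['camera_matrix'];q=K@q;return q[:2]/q[2]
def crop(c,u0,v0,u1,v1,s,name):
    cv2.imwrite('pics/'+name+'.png',cv2.resize(c['pixels'][v0:v1,u0:u1],None,fx=s,fy=s,interpolation=cv2.INTER_CUBIC))
def st():
    s=sensors.observe(); 
    for k in ('time','tool_pos','tool_rot','contact_force','opening','qpos'): print(k,np.round(s[k],4))
E
python3 - <<'E'
from h import *
for n in ('top','scene','wrist'): 
    c=cam(n,n+'0'); print(n,np.round(c['pose'],3).tolist(),c['camera_matrix'][0,0])
st()
E
```

```text
pics
top [[0.005, -0.981, 0.195, 0.377], [-1.0, -0.003, 0.011, 0.008], [-0.01, -0.195, -0.981, 1.196], [0.0, 0.0, 0.0, 1.0]] 496.415769118155
scene [[0.073, 0.779, -0.623, 1.259], [0.997, -0.054, 0.049, -0.039], [0.005, -0.625, -0.781, 0.928], [0.0, 0.0, 0.0, 1.0]] 572.1365964519116
wrist [[0.413, 0.879, 0.239, 0.153], [0.911, -0.398, -0.109, 0.506], [-0.001, 0.262, -0.965, 0.384], [0.0, 0.0, 0.0, 1.0]] 365.6439419607256
time 0.15
tool_pos [0.2167 0.4779 0.2432]
tool_rot [-3.1404e+00 -1.0000e-04  2.7159e+00]
contact_force [-0.145  -0.4795  0.3908]
opening 0.092
qpos [ 0.999   0.3426  1.5248 -0.      1.2754 -0.146 ]
```

View pics/top0.png

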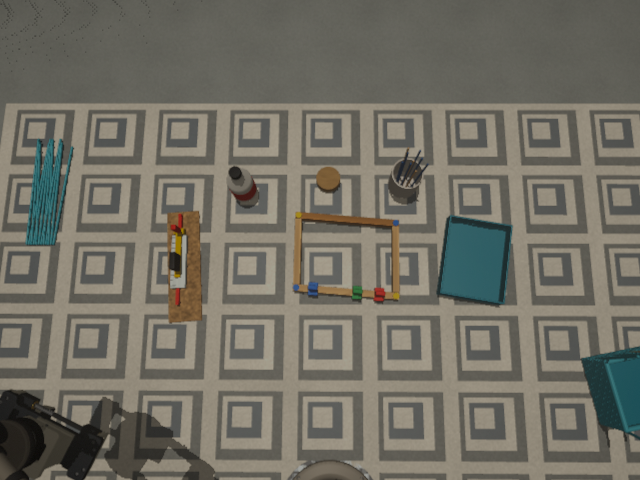

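View pics/scene0.png

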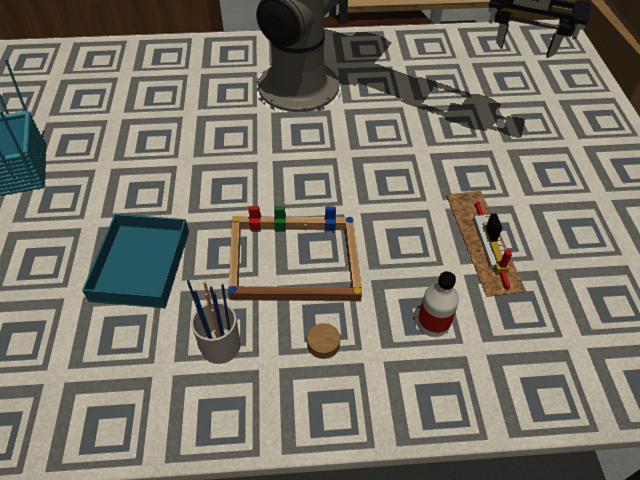

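View pics/wrist0.png

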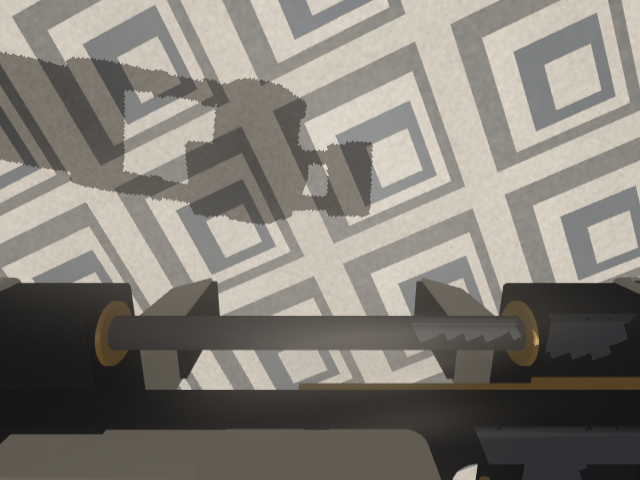

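The top picture shows the frame at about (295-400, 212-300), with blue, green and red clips at (313,289), (357,293) and (379,295). The rule lies on the mat at (180,260) with its tongue towards +x, and the dish is at (476,260). I'll enlarge these areas.

Run:
```python
from h import *
c=load('top')
crop(c,285,200,415,310,6,'t_frame'); crop(c,150,200,220,330,4,'t_rule')
c=load('scene'); crop(c,215,195,375,310,5,'s_frame')
```

```text
(no output)
```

View pics/t_frame.png

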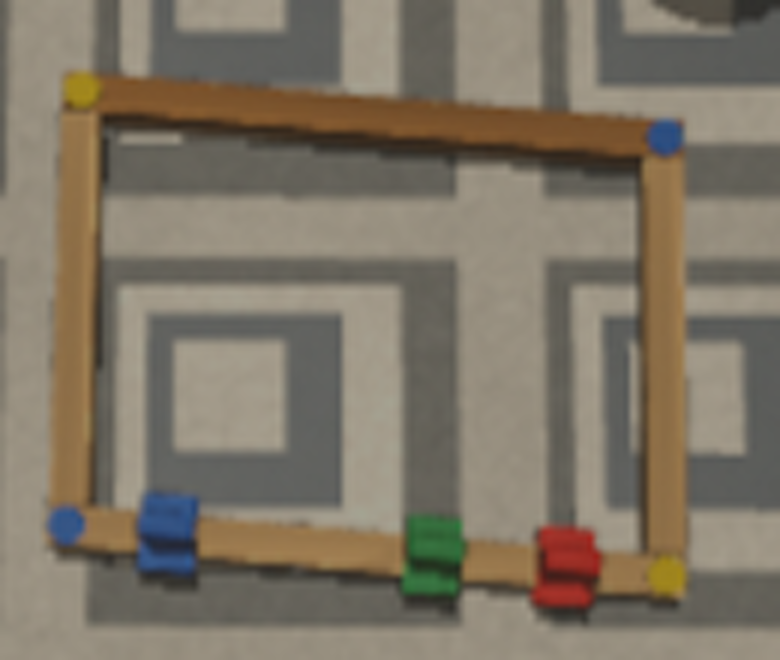

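View pics/t_rule.png

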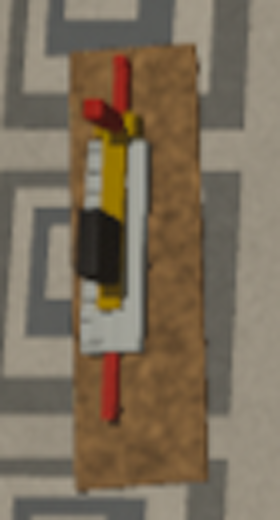

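View pics/s_frame.png

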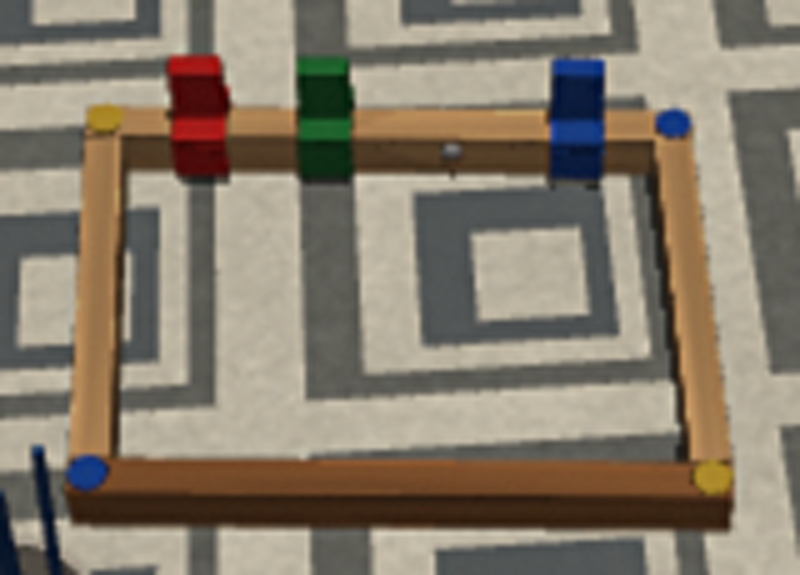

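Run:
```python
from h import *
c=load('top'); hsv=cv2.cvtColor(c['pixels'],cv2.COLOR_BGR2HSV)
D={}
f=lambda u,v,s=6,a=285,b=200:(a+(u+.5)/s-.5,b+(v+.5)/s-.5)
for n,(u,v) in dict(bn=(67,524),yn=(667,575),yf=(82,90),bf=(665,137)).items():
    D[n]=atz(c,*f(u,v),.025); print('top',n,np.round(D[n],4))
print('near',np.linalg.norm(D['bn']-D['yn']),'far',np.linalg.norm(D['bf']-D['yf']),'L',np.linalg.norm(D['bn']-D['yf']),'R',np.linalg.norm(D['yn']-D['bf']))
print('diag',np.linalg.norm(D['bn']-D['bf']),np.linalg.norm(D['yn']-D['yf']))
s=load('scene');E={}
g=lambda u,v:f(u,v,5,215,195)
for n,(u,v) in dict(bn=(673,124),yn=(105,118),yf=(712,478),bf=(88,472)).items():
    E[n]=atz(s,*g(u,v),.025); print('scene',n,np.round(E[n],4))
print('near',np.linalg.norm(E['bn']-E['yn']),'far',np.linalg.norm(E['bf']-E['yf']))
for n,(u,v) in dict(blue=(170,502),green=(434,525),red=(567,540)).items(): print('cliptop',n,np.round(atz(c,*f(u,v),.061),4), np.round(pt(c,*f(u,v)),4))
# rule
for n,(u,v,z) in dict(handle=(97,240,.066),knob=(97,113,.066),nose=(121,58,.012),fnose=(109,420,.012),m1=(72,53,.004),m2=(196,47,.004),m3=(78,489,.004),m4=(206,481,.004)).items():
    print(n,np.round(atz(c,*f(u,v,4,150,200),z),4),np.round(pt(c,*f(u,v,4,150,200)),4))
for n,(u,v,z) in dict(d1=(450,217,.04),d2=(511,222,.04),d3=(439,296,.04),d4=(503,304,.04),glue=(245,195,.0),disc=(328,179,.025),cup=(404,175,.1)).items():
    print(n,np.round(atz(c,u,v,z),4),np.round(pt(c,u,v),4))
```

```text
top bn [0.4937 0.0834 0.025 ]
top yn [ 0.4748 -0.152   0.025 ]
top yf [0.6696 0.0802 0.025 ]
top bf [ 0.6508 -0.1552  0.025 ]
near 0.23616595126027617 far 0.2361613148103213 L 0.17594093985841577 R 0.17607154403329692
diag 0.2857425698116394 0.3030744014473429
scene bn [0.4923 0.0831 0.025 ]
scene yn [ 0.4726 -0.1522  0.025 ]
scene yf [0.6682 0.0792 0.025 ]
scene bf [ 0.6489 -0.1555  0.025 ]
near 0.2361632156101795 far 0.235465824559811
cliptop blue [0.4987 0.0419 0.061 ] [0.5019 0.0428 0.0312]
cliptop green [ 0.4904 -0.0588  0.061 ] [ 0.4931 -0.0604  0.0339]
cliptop red [ 0.4849 -0.1094  0.061 ] [ 0.4878 -0.1126  0.0299]
handle [0.5515 0.3634 0.066 ] [0.5511 0.3628 0.0681]
knob [0.6265 0.3682 0.066 ] [0.6264 0.368  0.0667]
nose [0.6732 0.3728 0.012 ] [0.6714 0.3707 0.0191]
fnose [0.4517 0.3664 0.012 ] [0.4515 0.3655 0.015 ]
m1 [0.6783 0.406  0.004 ] [0.6791 0.4071 0.0008]
m2 [0.6824 0.3291 0.004 ] [0.6823 0.329  0.0044]
m3 [0.4114 0.3847 0.004 ] [0.4113 0.3845 0.0045]
m4 [0.4164 0.3087 0.004 ] [0.4163 0.3079 0.007 ]
d1 [ 0.661  -0.2837  0.04  ] [ 0.6606 -0.2833  0.0418]
d2 [ 0.6492 -0.4281  0.04  ] [ 0.659  -0.4438 -0.0017]
d3 [ 0.4726 -0.25    0.04  ] [ 4.759e-01 -2.588e-01  1.000e-04]
d4 [ 0.4549 -0.3965  0.04  ] [ 0.455  -0.3973  0.0379]
glue [0.726 0.216 0.   ] [0.7072 0.2047 0.0645]
disc [0.7601 0.0082 0.025 ] [0.7588 0.0082 0.0292]
cup [ 0.7456 -0.1672  0.1   ] [ 0.7464 -0.1676  0.0976]
```

Run:
```python
from h import *
c=load('top')
for n,p in dict(blue=(.4897,.0433),green=(.4812,-.0604),red=(.4769,-.1122)).items():
    for dx in (-.005,.005):
        q=proj(c,[p[0]+dx,p[1],.061]); print(n,dx,(q-[285,200])*6)
    q=proj(c,[*p,.0])
    u,v=map(int,np.round(proj(c,[*p,.061])));
    for vv in range(v-4,v+5): print(vv,np.round(pt(c,u,vv),3))
s=load('scene')
for n,p in dict(blue=(.4897,.0433),green=(.4812,-.0604),red=(.4769,-.1122)).items():
    print(n,[np.round((proj(s,[p[0]+dx,p[1],.061])-[215,195])*5) for dx in (-.005,.005)])
crop(load('scene'),80,205,200,315,6,'s_dish')
crop(load('top'),430,205,520,310,6,'t_dish')
```

```text
blue -0.005 [163.44532272 536.19083189]
blue 0.005 [163.69362331 509.9788363 ]
283 [0.502 0.045 0.031]
284 [0.5   0.045 0.032]
285 [0.498 0.045 0.032]
286 [0.492 0.044 0.061]
287 [0.49  0.044 0.063]
288 [0.488 0.044 0.06 ]
289 [0.486 0.044 0.057]
290 [0.484 0.044 0.049]
291 [0.484 0.045 0.032]
green -0.005 [435.94229472 559.77079823]
green 0.005 [435.72386598 533.45480986]
287 [ 0.494 -0.063  0.03 ]
288 [ 0.491 -0.063  0.032]
289 [ 0.488 -0.063  0.035]
290 [ 0.484 -0.061  0.06 ]
291 [ 0.481 -0.061  0.063]
292 [ 0.479 -0.061  0.063]
293 [ 0.477 -0.061  0.059]
294 [ 0.476 -0.062  0.045]
295 [ 0.475 -0.063  0.032]
red -0.005 [572.55818437 571.73525568]
red 0.005 [572.10490667 545.36656792]
289 [ 0.489 -0.114  0.032]
290 [ 0.487 -0.114  0.032]
291 [ 0.482 -0.111  0.062]
292 [ 0.479 -0.111  0.062]
293 [ 0.477 -0.111  0.059]
294 [ 0.474 -0.111  0.065]
295 [ 0.473 -0.112  0.057]
296 [ 0.472 -0.113  0.042]
297 [ 0.47  -0.114  0.034]
blue [array([576.,  55.]), array([578.,  74.])]
green [array([320.,  53.]), array([321.,  71.])]
red [array([192.,  52.]), array([192.,  70.])]
```

View pics/t_dish.png

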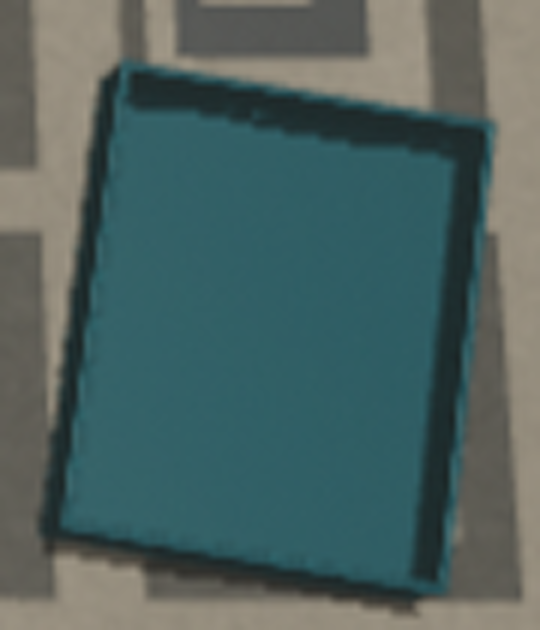

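{"name": "step_arm", "arguments": {"series": [[0.5, 0.607, -0.966, -0.2, -0.85], [0.5, 0.607, -0.966, -0.2, -0.85], [0.5, 0.607, -0.966, -0.2, -0.85], [0.5, 0.607, -0.966, -0.2, -0.85], [0.5, 0.607, -0.966, -0.2, -0.85], [0.5, 0.607, -0.966, -0.2, -0.85], [0.5, 0.607, -0.966, -0.2, -0.85], [0.5, 0.607, -0.966, -0.2, -0.85], [0.5, 0.607, -0.966, -0.2, -0.85]], "squeeze": 30}}

```text
time: 1.05
tool_pos: [0.3538, 0.2597, 0.1984]
tool_rot: [-3.141, 0.0, 2.101]
contact_force: [0.9, 0.5, -0.4]
opening: 0.0461
```

{"name": "step_arm", "arguments": {"series": [[0.5, 0.607, -0.966, -0.2, -0.85], [0.5, 0.607, -0.966, -0.2, -0.85], [0.5, 0.607, -0.966, -0.2, -0.85], [0.5, 0.607, -0.966, -0.2, -0.85], [0.5, 0.607, -0.966, -0.2, -0.85], [0.5, 0.607, -0.966, -0.2, -0.85], [0.5, 0.607, -0.966, -0.2, -0.85], [0.5, 0.607, -0.966, -0.2, -0.85], [0.5, 0.607, -0.966, -0.2, -0.85], [0.5, 0, 0, 0, 0], [0.5, 0, 0, 0, 0]]}}

```text
time: 2.15
tool_pos: [0.4897, 0.0432, 0.1533]
tool_rot: [-3.14, -0.0, 1.491]
contact_force: [0.6, 0.3, 0.6]
opening: 0.0462
```

{"name": "step_arm", "arguments": {"series": [[0.5, 0, 0, -1, 0], [0.5, 0, 0, -1, 0], [0.5, 0, 0, -1, 0], [0.5, 0, 0, -0.9, 0], [0.5, 0, 0, -0.1, 0], [0.5, 0, 0, 0, 0], [0, 0, 0, 0, 0], [0, 0, 0, 0, 0], [0, 0, 0, 0, 0], [0, 0, 0, 0, 0], [0, 0, 0, 0, 0]]}}

```text
time: 3.25
tool_pos: [0.4901, 0.0434, 0.054]
tool_rot: [3.141, -0.0, 1.492]
contact_force: [0.3, -0.1, -0.0]
opening: 0.0105
```

Run:
```python
from h import *
c=cam('wrist','w1'); t=load('top')
f=lambda u,v:(430+(u+.5)/6-.5,205+(v+.5)/6-.5)
P=np.array([atz(t,*f(*q),.04) for q in ((123,62),(493,122),(447,592),(58,530))])
print(np.round(P,3),P.mean(0), [np.linalg.norm(P[i]-P[(i+1)%4]) for i in range(4)])
```

```text
[[ 0.666 -0.284  0.04 ]
 [ 0.642 -0.429  0.04 ]
 [ 0.457 -0.399  0.04 ]
 [ 0.48  -0.251  0.04 ]] [ 0.56114683 -0.34088606  0.04      ] [np.float64(0.14726082125890583), np.float64(0.18788326052725868), np.float64(0.1501058114902493), np.float64(0.18932133187447653)]
```

View pics/w1.png

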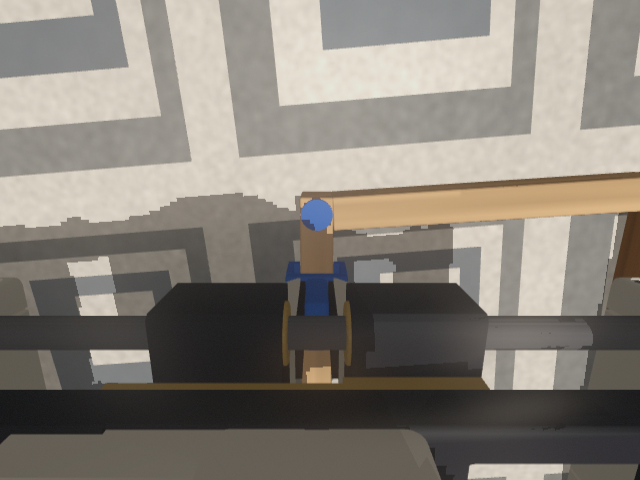

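{"name": "step_arm", "arguments": {"series": [[0, 0, 0, 0.2, 0], [0, 0, 0, 0.2, 0], [0, 0, 0, 0.2, 0], [0, 0, 0, 0.2, 0], [0, 0, 0, 0.6, 0], [0, 0, 0, 1, 0], [0, 0, 0, 1, 0], [0, 0, 0, 0.6, 0], [0, 0, 0, 0, 0]]}}

```text
time: 4.2
tool_pos: [0.4913, 0.0434, 0.1561]
tool_rot: [3.136, -0.0, 1.492]
contact_force: [-0.1, -0.3, -0.0]
opening: 0.0099
```

{"name": "step_arm", "arguments": {"series": [[0, 0.142, -0.94, 0, 0], [0, 0.142, -0.94, 0, 0], [0, 0.142, -0.94, 0, 0], [0, 0.142, -0.94, 0, 0], [0, 0.142, -0.94, 0, 0], [0, 0.142, -0.94, 0, 0], [0, 0.142, -0.94, 0, 0], [0, 0.142, -0.94, 0, 0], [0, 0.142, -0.94, 0, 0]]}}

```text
time: 5.1
tool_pos: [0.5215, -0.1688, 0.1527]
tool_rot: [-3.14, -0.001, 1.492]
contact_force: [-0.8, 0.6, 0.0]
opening: 0.0094
```

{"name": "step_arm", "arguments": {"series": [[0, 0.142, -0.94, 0, 0], [0, 0.142, -0.94, 0, 0], [0, 0.142, -0.94, 0, 0], [0, 0.142, -0.94, 0, 0], [0, 0.142, -0.94, 0, 0], [0, 0.142, -0.94, 0, 0], [0, 0.142, -0.94, 0, 0], [0, 0.142, -0.94, 0, 0], [0, 0.142, -0.94, 0, 0], [0, 0, 0, 0, 0], [0, 0, 0, 0, 0]]}}

```text
time: 6.2
tool_pos: [0.5533, -0.3793, 0.1523]
tool_rot: [-3.14, -0.002, 1.491]
contact_force: [0.5, 0.2, 0.6]
opening: 0.0102
```

Run:
```python
from h import *
c=cam('scene','s1'); st()
```

```text
time 6.25
tool_pos [ 0.5535 -0.3787  0.1526]
tool_rot [-3.1401e+00 -1.6000e-03  1.4917e+00]
contact_force [-0.1379 -0.3141 -0.0158]
opening 0.0102
qpos [-7.1440e-01  6.8470e-01  1.1997e+00  4.0000e-04  1.2594e+00 -6.3550e-01]
```

View pics/s1.png

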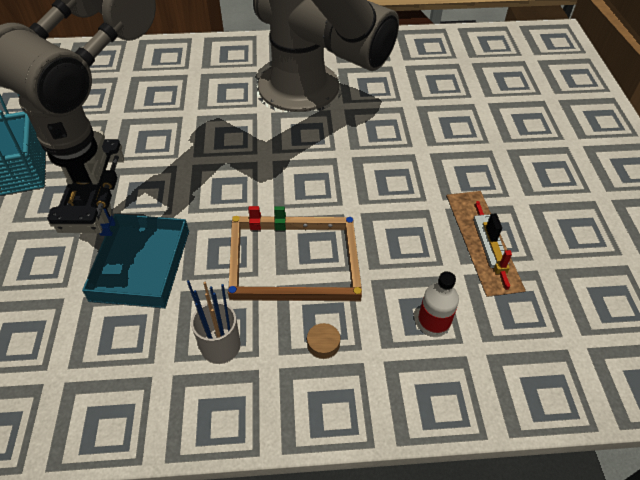

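{"name": "step_arm", "arguments": {"series": [[0, 0, 0, -1, 0], [0, 0, 0, -1, 0], [0, 0, 0, -1, 0], [0, 0, 0, -0.6, 0], [0, 0, 0, -0.2, 0], [0, 0, 0, 0, 0], [0.35, 0, 0, 0, 0], [0.35, 0, 0, 0, 0], [0.35, 0, 0, 0, 0], [0.35, 0, 0, 0, 0]]}}

```text
time: 7.25
tool_pos: [0.5541, -0.3797, 0.0594]
tool_rot: [3.141, 0.001, 1.492]
contact_force: [0.0, -0.9, 0.1]
opening: 0.032
```

{"name": "step_arm", "arguments": {"series": [[0.35, 0, 0, 0.6, 0], [0.35, 0, 0, 1, 0], [0.35, 0, 0, 1, 0], [0.35, 0, 0, 1, 0], [0.35, 0, 0, 0.3, 0]]}}

```text
time: 7.75
tool_pos: [0.5551, -0.3806, 0.1608]
tool_rot: [3.136, 0.004, 1.492]
contact_force: [0.1, -0.4, 1.1]
opening: 0.0319
```

{"name": "step_arm", "arguments": {"series": [[0.45, -0.222, 0.98, 0, 0], [0.45, -0.222, 0.98, 0, 0], [0.45, -0.222, 0.98, 0, 0], [0.45, -0.222, 0.98, 0, 0], [0.45, -0.222, 0.98, 0, 0], [0.45, -0.222, 0.98, 0, 0], [0.45, -0.222, 0.98, 0, 0]]}}

```text
time: 8.45
tool_pos: [0.5145, -0.207, 0.1561]
tool_rot: [-3.141, -0.0, 1.492]
contact_force: [-0.3, 0.2, 0.5]
opening: 0.0413
```

{"name": "step_arm", "arguments": {"series": [[0.45, -0.222, 0.98, 0, 0], [0.45, -0.222, 0.98, 0, 0], [0.45, -0.222, 0.98, 0, 0], [0.45, -0.222, 0.98, 0, 0], [0.45, -0.222, 0.98, 0, 0], [0.45, -0.222, 0.98, 0, 0], [0.45, 0, 0, 0, 0], [0.45, 0, 0, 0, 0]]}}

```text
time: 9.25
tool_pos: [0.4818, -0.0609, 0.1564]
tool_rot: [3.141, 0.0, 1.493]
contact_force: [1.2, -0.7, -0.2]
opening: 0.0412
```

Run:
```python
from h import *
c=cam('top','t2');crop(c,270,190,520,320,3,'t2c')
```

```text
(no output)
```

View pics/t2c.png

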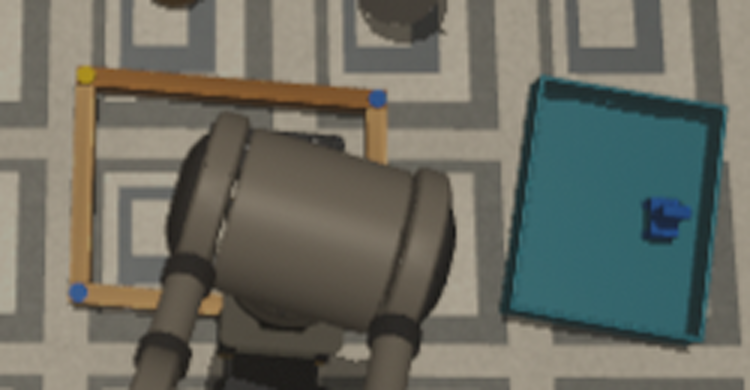

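{"name": "step_arm", "arguments": {"series": [[0.45, 0, 0, -1, 0], [0.45, 0, 0, -1, 0], [0.45, 0, 0, -1, 0], [0.45, 0, 0, -0.9, 0], [0.45, 0, 0, -0.2, 0], [0.45, 0, 0, 0, 0], [0, 0, 0, 0, 0], [0, 0, 0, 0, 0], [0, 0, 0, 0, 0], [0, 0, 0, 0, 0]]}}

```text
time: 10.3
tool_pos: [0.4821, -0.0611, 0.0544]
tool_rot: [3.14, 0.0, 1.492]
contact_force: [-0.3, -0.3, -0.9]
opening: 0.0139
```

{"name": "step_arm", "arguments": {"series": [[0, 0, 0, 0.2, 0], [0, 0, 0, 0.2, 0], [0, 0, 0, 0.2, 0], [0, 0, 0, 0.2, 0], [0, 0, 0, 0.6, 0], [0, 0, 0, 1, 0], [0, 0, 0, 1, 0], [0, 0, 0, 0.6, 0], [0, 0, 0, 0, 0]]}}

```text
time: 11.2
tool_pos: [0.483, -0.0614, 0.1562]
tool_rot: [3.136, 0.001, 1.492]
contact_force: [0.1, 0.3, -0.3]
opening: 0.0099
```

{"name": "step_arm", "arguments": {"series": [[0, 0.288, -0.997, 0, 0], [0, 0.288, -0.997, 0, 0], [0, 0.288, -0.997, 0, 0], [0, 0.288, -0.997, 0, 0], [0, 0.288, -0.997, 0, 0], [0, 0.288, -0.997, 0, 0], [0, 0.288, -0.997, 0, 0], [0, 0.288, -0.997, 0, 0], [0, 0.288, -0.997, 0, 0], [0, 0.288, -0.997, 0, 0], [0, 0.288, -0.997, 0, 0], [0, 0, 0, 0, 0]]}}

```text
time: 12.4
tool_pos: [0.5608, -0.338, 0.1521]
tool_rot: [-3.141, 0.0, 1.489]
contact_force: [0.4, 0.5, -0.9]
opening: 0.0096
```

{"name": "step_arm", "arguments": {"series": [[0, 0, 0, -1, 0], [0, 0, 0, -1, 0], [0, 0, 0, -1, 0], [0, 0, 0, -0.6, 0], [0, 0, 0, -0.25, 0], [0, 0, 0, 0, 0], [0.35, 0, 0, 0, 0], [0.35, 0, 0, 0, 0], [0.35, 0, 0, 0, 0], [0.35, 0, 0, 0, 0]]}}

```text
time: 13.4
tool_pos: [0.5612, -0.3354, 0.0582]
tool_rot: [3.14, 0.001, 1.492]
contact_force: [0.4, -0.6, -0.2]
opening: 0.0315
```

{"name": "step_arm", "arguments": {"series": [[0.35, 0, 0, 0.6, 0], [0.35, 0, 0, 1, 0], [0.35, 0, 0, 1, 0], [0.35, 0, 0, 1, 0], [0.35, 0, 0, 0.3, 0], [0.35, 0, 0, 0, 0]]}}

```text
time: 14.0
tool_pos: [0.5615, -0.3357, 0.1569]
tool_rot: [3.139, 0.002, 1.492]
contact_force: [-0.5, 0.1, 0.1]
opening: 0.0319
```

{"name": "step_arm", "arguments": {"series": [[0.45, -0.376, 0.993, 0, 0], [0.45, -0.376, 0.993, 0, 0], [0.45, -0.376, 0.993, 0, 0], [0.45, -0.376, 0.993, 0, 0], [0.45, -0.376, 0.993, 0, 0], [0.45, -0.376, 0.993, 0, 0], [0.45, -0.376, 0.993, 0, 0], [0.45, -0.376, 0.993, 0, 0], [0.45, -0.376, 0.993, 0, 0], [0.45, 0, 0, 0, 0], [0.45, 0, 0, 0, 0]]}}

```text
time: 15.1
tool_pos: [0.476, -0.1115, 0.1543]
tool_rot: [-3.141, -0.0, 1.493]
contact_force: [0.7, -0.5, -0.4]
opening: 0.0414
```

{"name": "step_arm", "arguments": {"series": [[0.45, 0, 0, -1, 0], [0.45, 0, 0, -1, 0], [0.45, 0, 0, -1, 0], [0.45, 0, 0, -0.9, 0], [0.45, 0, 0, -0.2, 0], [0.45, 0, 0, 0, 0], [0, 0, 0, 0, 0], [0, 0, 0, 0, 0], [0, 0, 0, 0, 0], [0, 0, 0, 0, 0], [0, 0, 0, 0, 0]]}}

```text
time: 16.2
tool_pos: [0.4766, -0.1119, 0.0529]
tool_rot: [3.141, 0.0, 1.492]
contact_force: [-0.8, 0.4, 3.4]
opening: 0.0097
```

{"name": "step_arm", "arguments": {"series": [[0, 0, 0, 0.2, 0], [0, 0, 0, 0.2, 0], [0, 0, 0, 0.2, 0], [0, 0, 0, 0.2, 0], [0, 0, 0, 0.6, 0], [0, 0, 0, 1, 0], [0, 0, 0, 1, 0], [0, 0, 0, 0.6, 0], [0, 0, 0, 0, 0]]}}

```text
time: 17.1
tool_pos: [0.4772, -0.1122, 0.1548]
tool_rot: [3.138, 0.001, 1.492]
contact_force: [-0.5, -0.2, -0.0]
opening: 0.0101
```

{"name": "step_arm", "arguments": {"series": [[0, 0.455, -0.9, 0, 0], [0, 0.455, -0.9, 0, 0], [0, 0.455, -0.9, 0, 0], [0, 0.455, -0.9, 0, 0], [0, 0.455, -0.9, 0, 0], [0, 0.455, -0.9, 0, 0], [0, 0.455, -0.9, 0, 0], [0, 0.455, -0.9, 0, 0], [0, 0, 0, 0, 0], [0, 0, 0, 0, 0]]}}

```text
time: 18.1
tool_pos: [0.5665, -0.2915, 0.151]
tool_rot: [-3.139, -0.002, 1.491]
contact_force: [-0.2, 0.1, -0.2]
opening: 0.0097
```

Run:
```python
from h import *
c=cam('scene','s3');crop(c,60,170,380,330,2.5,'s3c'); st()
```

```text
time 18.15
tool_pos [ 0.5665 -0.2909  0.1514]
tool_rot [-3.1395e+00 -1.5000e-03  1.4917e+00]
contact_force [-0.1444 -0.4479  0.4545]
opening 0.0094
qpos [-5.9480e-01  6.2490e-01  1.3170e+00  3.0000e-04  1.2023e+00 -5.1580e-01]
```

View pics/s3c.png

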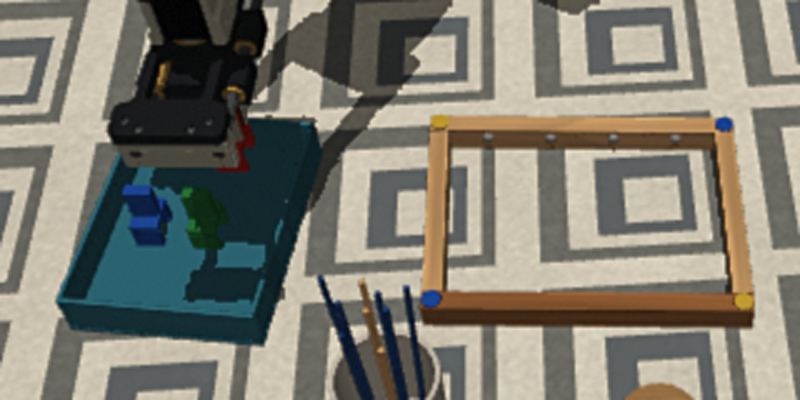

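{"name": "step_arm", "arguments": {"series": [[0, 0, 0, -1, 0], [0, 0, 0, -1, 0], [0, 0, 0, -1, 0], [0, 0, 0, -0.6, 0], [0, 0, 0, -0.15, 0], [0, 0, 0, 0, 0], [0.35, 0, 0, 0, 0], [0.35, 0, 0, 0, 0], [0.35, 0, 0, 0, 0], [0.35, 0, 0, 0, 0]]}}

```text
time: 19.15
tool_pos: [0.5675, -0.292, 0.0594]
tool_rot: [3.141, 0.0, 1.492]
contact_force: [0.5, 0.1, 0.1]
opening: 0.0317
```

{"name": "step_arm", "arguments": {"series": [[0.35, 0, 0, 0.6, 0], [0.35, 0, 0, 1, 0], [0.35, 0, 0, 1, 0], [0.35, 0, 0, 1, 0], [0.35, 0, 0, 0.3, 0], [0.35, 0, 0, 0, 0]]}}

```text
time: 19.75
tool_pos: [0.5679, -0.2922, 0.1581]
tool_rot: [3.139, 0.002, 1.492]
contact_force: [0.5, 0.4, 0.4]
opening: 0.0321
```

{"name": "step_arm", "arguments": {"series": [[0.6, -0.023, 0.97, 0.07, 0.79], [0.6, -0.023, 0.97, 0.07, 0.79], [0.6, -0.023, 0.97, 0.07, 0.79], [0.6, -0.023, 0.97, 0.07, 0.79], [0.6, -0.023, 0.97, 0.07, 0.79], [0.6, -0.023, 0.97, 0.07, 0.79], [0.6, -0.023, 0.97, 0.07, 0.79], [0.6, -0.023, 0.97, 0.07, 0.79], [0.6, -0.023, 0.97, 0.07, 0.79]]}}

```text
time: 20.65
tool_pos: [0.5613, -0.0724, 0.1705]
tool_rot: [-3.14, -0.002, 2.063]
contact_force: [0.4, 0.6, -0.3]
opening: 0.0551
```

{"name": "step_arm", "arguments": {"series": [[0.6, -0.023, 0.97, 0.07, 0.79], [0.6, -0.023, 0.97, 0.07, 0.79], [0.6, -0.023, 0.97, 0.07, 0.79], [0.6, -0.023, 0.97, 0.07, 0.79], [0.6, -0.023, 0.97, 0.07, 0.79], [0.6, -0.023, 0.97, 0.07, 0.79], [0.6, -0.023, 0.97, 0.07, 0.79], [0.6, -0.023, 0.97, 0.07, 0.79], [0.6, -0.023, 0.97, 0.07, 0.79]]}}

```text
time: 21.55
tool_pos: [0.5561, 0.1456, 0.1862]
tool_rot: [-3.14, -0.002, 2.632]
contact_force: [0.1, -0.9, 0.6]
opening: 0.0552
```

{"name": "step_arm", "arguments": {"series": [[0.6, -0.023, 0.97, 0.07, 0.79], [0.6, -0.023, 0.97, 0.07, 0.79], [0.6, -0.023, 0.97, 0.07, 0.79], [0.6, -0.023, 0.97, 0.07, 0.79], [0.6, -0.023, 0.97, 0.07, 0.79], [0.6, -0.023, 0.97, 0.07, 0.79], [0.6, -0.023, 0.97, 0.07, 0.79], [0.6, -0.023, 0.97, 0.07, 0.79], [0.6, -0.023, 0.97, 0.07, 0.79], [0.6, 0, 0, 0, 0]]}}

```text
time: 22.55
tool_pos: [0.5506, 0.3655, 0.2017]
tool_rot: [3.141, -0.002, -3.081]
contact_force: [-1.2, 0.3, -0.3]
opening: 0.0551
```

Run:
```python
from h import *
c=cam('top','t4');c=cam('wrist','w4'); st();print(c['pose'])
```

```text
time 22.65
tool_pos [0.5512 0.3628 0.2018]
tool_rot [-3.1402e+00 -2.4000e-03 -3.0849e+00]
contact_force [-0.098  -0.0713 -0.4587]
opening 0.0551
qpos [ 4.6620e-01  6.2610e-01  1.1701e+00 -3.0000e-04  1.3481e+00 -1.1612e+00]
[[-5.82629656e-02  9.63810838e-01  2.60142454e-01  4.81236980e-01]
 [ 9.98300943e-01  5.64612750e-02  1.43997441e-02  3.59261028e-01]
 [-8.09345230e-04  2.60539429e-01 -9.65462869e-01  3.42793201e-01]
 [ 0.00000000e+00  0.00000000e+00  0.00000000e+00  1.00000000e+00]]
```

View pics/t4.png

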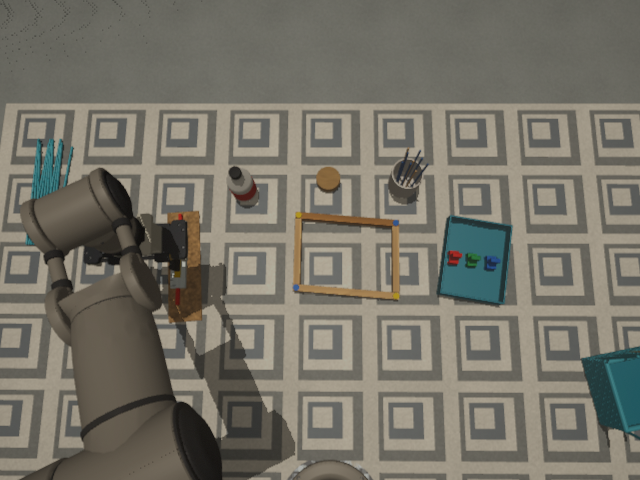

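View pics/w4.png

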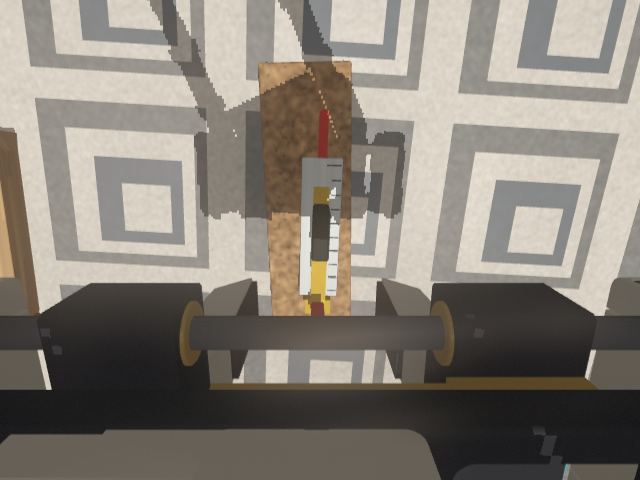

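Run:
```python
from h import *
c=load('wrist'); crop(c,240,90,380,330,3,'w4c')
for v in range(100,320,8):
    print(v,np.round(pt(c,320,v),3))
```

```text
100 [0.444 0.36  0.004]
108 [0.45  0.36  0.004]
116 [0.458 0.361 0.017]
124 [0.464 0.361 0.015]
132 [0.471 0.361 0.013]
140 [0.477 0.362 0.014]
148 [0.484 0.362 0.015]
156 [0.491 0.363 0.014]
164 [0.498 0.363 0.015]
172 [0.504 0.363 0.016]
180 [0.511 0.364 0.016]
188 [0.518 0.364 0.023]
196 [0.525 0.365 0.022]
204 [0.531 0.365 0.025]
212 [0.531 0.365 0.065]
220 [0.537 0.365 0.066]
228 [0.543 0.365 0.067]
236 [0.55  0.366 0.065]
244 [0.556 0.366 0.067]
252 [0.563 0.367 0.067]
260 [0.57  0.367 0.065]
268 [0.591 0.369 0.023]
276 [0.599 0.369 0.022]
284 [0.606 0.37  0.024]
292 [0.615 0.37  0.023]
300 [0.623 0.371 0.022]
308 [0.624 0.371 0.037]
316 [0.521 0.362 0.263]
```

View pics/w4c.png

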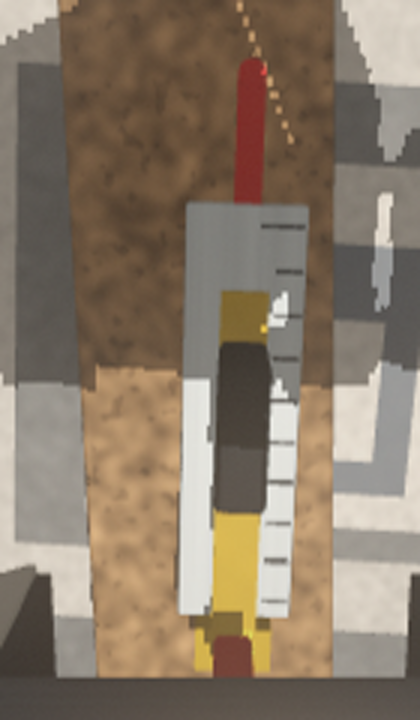

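Run:
```python
from h import *
c=load('wrist')
a=atz(c,320,258,.066);b=atz(c,321.4,208,.066);n=atz(c,324,113,.012);k=atz(c,317.7,304,.06)
bl=atz(c,240+187/3,90+203/3,.016);br=atz(c,240+307/3,90+206/3,.016);fl=atz(c,240+179/3,90+614/3,.016);fr=atz(c,240+289/3,90+617/3,.016)
for q in (a,b,n,k,bl,br,fl,fr): print(np.round(q,4))
for p,q in((b,a),(n,(a+b)/2),(bl,fl),(br,fr)): d=q-p; print(np.arctan2(d[1],d[0]))
```

```text
[0.5678 0.3669 0.066 ]
[0.5278 0.3655 0.066 ]
[0.4549 0.3639 0.012 ]
[0.6102 0.3676 0.06  ]
[0.493  0.3474 0.016 ]
[0.4919 0.3822 0.016 ]
[0.6215 0.351  0.016 ]
[0.6205 0.3863 0.016 ]
0.034090925636306585
0.0247967875297388
0.02826418163536849
0.03182439886824905
```

{"name": "step_arm", "arguments": {"series": [[0.6, 0, 0.144, -1, -0.33], [0.6, 0, 0, -1, 0], [0.6, 0, 0, -1, 0], [0.6, 0, 0, -1, 0], [0.6, 0, 0, -1, 0], [0.6, 0, 0, -0.8, 0], [0.6, 0, 0, -0.4, 0], [0.6, 0, 0, 0, 0]]}}

```text
time: 23.45
tool_pos: [0.5511, 0.3651, 0.0467]
tool_rot: [-3.14, -0.003, -3.113]
contact_force: [-0.3, 0.7, 0.2]
opening: 0.0555
```

{"name": "step_arm", "arguments": {"series": [[0, 0, 0, 0, 0], [0, 0, 0, 0, 0], [0, 0, 0, 0, 0], [0, 0, 0, 0, 0], [0, 0, 0, 0, 0]], "squeeze": 40}}

```text
time: 23.95
tool_pos: [0.5519, 0.3667, 0.049]
tool_rot: [3.141, 0.001, -3.111]
contact_force: [0.2, 0.2, 0.5]
opening: 0.0199
```

{"name": "step_arm", "arguments": {"series": [[0, 0, 0, 0.2, 0], [0, 0, 0, 0.5, 0], [0, 0, 0, 1, 0], [0, 0, 0, 1, 0], [0, 0, 0, 1, 0], [0, 0, 0, 0.3, 0], [0, 0, 0, 0, 0]]}}

```text
time: 24.65
tool_pos: [0.5523, 0.3668, 0.15]
tool_rot: [3.14, 0.002, -3.111]
contact_force: [0.3, -0.0, -3.1]
opening: 0.014
```

Run:
```python
from h import *
c=cam('wrist','w5'); c=cam('scene','s5');crop(c,400,120,580,320,4,'s5c');st()
```

```text
time 24.75
tool_pos [0.5512 0.3662 0.1473]
tool_rot [-3.1408e+00 -1.8000e-03 -3.1114e+00]
contact_force [-0.0897 -0.0701 -3.2982]
opening 0.014
qpos [ 4.7070e-01  6.7290e-01  1.2376e+00  1.0000e-04  1.2331e+00 -1.1303e+00]
```

View pics/w5.png

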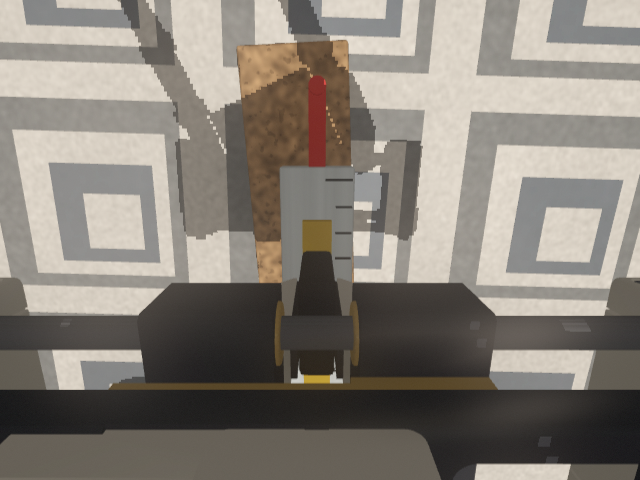

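View pics/s5c.png

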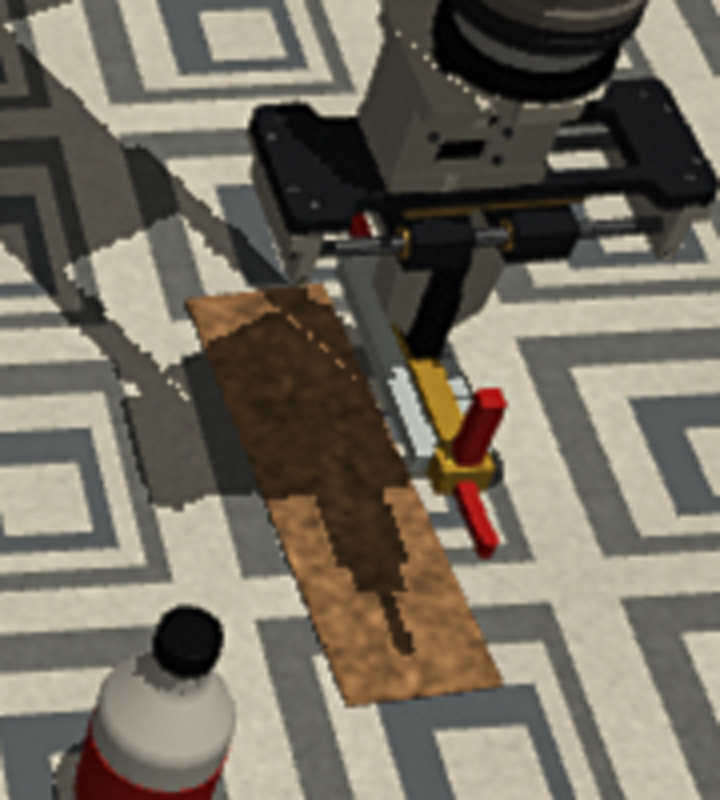

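{"name": "step_arm", "arguments": {"series": [[0, 0, 0, 0.5, -1], [0, 0, 0, 0.5, -1], [0, 0, 0, 0.5, -1], [0, 0, 0, 0.5, -1], [0, 0, -0.5, 0, -1], [0, 0, -0.8, 0, -1], [0, 0, -0.9, 0, -1], [0, 0, -0.9, 0, -1], [0, 0, -0.9, 0, -1], [0, 0, -0.9, 0, -1]]}}

```text
time: 25.75
tool_pos: [0.551, 0.2429, 0.1965]
tool_rot: [-3.139, -0.002, 2.369]
contact_force: [-0.1, -0.4, -3.2]
opening: 0.0135
```

{"name": "step_arm", "arguments": {"series": [[0, 0, -0.9, 0, -1], [0, 0, -0.9, 0, -1], [0, 0, -0.9, 0, -0.95], [0, 0, -0.9, 0, 0], [0, 0, -0.9, 0, 0], [0, 0, -0.9, 0, 0], [0, 0, -0.9, 0, 0], [0, 0, -0.9, 0, 0], [0, 0, -0.9, 0, 0], [0, 0, 0, 0, 0], [0, 0, 0, 0, 0]]}}

```text
time: 26.85
tool_pos: [0.5512, 0.0414, 0.1972]
tool_rot: [-3.14, -0.002, 2.135]
contact_force: [0.3, 1.1, -3.2]
opening: 0.0137
```

Run:
```python
from h import *
c=cam('wrist','w6'); st()
```

```text
time 26.9
tool_pos [0.5513 0.0419 0.1975]
tool_rot [-3.1402e+00 -1.6000e-03  2.1355e+00]
contact_force [-0.8434 -0.2046 -2.181 ]
opening 0.0136
qpos [-6.3000e-02  4.3380e-01  1.5161e+00  5.0000e-04  1.1937e+00 -6.2790e-01]
```

View pics/w6.png

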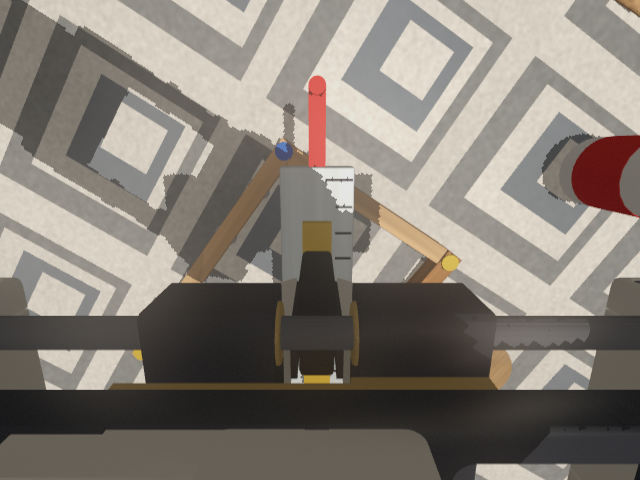

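Run:
```python
from h import *
c=load('wrist'); print(np.round(atz(c,283.5,150.5,.025),4),'yf dot?',np.round(atz(c,451,263,.025),4))
s=sensors.observe();p=np.array(s['tool_pos']);y=s['tool_rot'][2]-np.pi
for v in (80,88,100,120,150): print(np.round(pt(c,317,v),4), 'yaw from tcp')
und=p[2]-.045
for r in (95,99):
    q=p[:2]-r/1000*np.array([np.cos(y),np.sin(y)]); print(r,proj(c,[*q,und+.012]))
```

```text
[0.4934 0.0813 0.025 ] yf dot? [0.6715 0.0776 0.025 ]
[0.4995 0.1236 0.1621] yaw from tcp
[0.5013 0.1206 0.1637] yaw from tcp
[0.5038 0.1168 0.1598] yaw from tcp
[0.5084 0.1094 0.1601] yaw from tcp
[0.5156 0.098  0.1609] yaw from tcp
95 [317.23092031  83.36585294]
99 [317.22743427  73.50414674]
```

{"name": "step_arm", "arguments": {"series": [[0, 0.07, -0.724, 0, 0], [0, 0.07, -0.724, 0, 0], [0, 0.07, -0.724, 0, 0], [0, 0, 0, -0.8, 0], [0, 0, 0, -1, 0], [0, 0, 0, -1, 0], [0, 0, 0, -1, 0], [0, 0, 0, -0.8, 0], [0, 0, 0, 0, 0], [0, 0, 0, 0, 0]]}}

```text
time: 27.9
tool_pos: [0.5571, -0.012, 0.0835]
tool_rot: [-3.141, -0.001, 2.137]
contact_force: [0.1, 0.2, -2.6]
opening: 0.0138
```

Run:
```python
from h import *
c=cam('wrist','w7'); st(); c=cam('top');crop(c,270,190,420,310,5,'t7'); c=cam('scene');crop(c,215,180,375,310,5,'s7')
```

```text
time 27.95
tool_pos [ 0.5577 -0.0123  0.0843]
tool_rot [3.1405e+00 7.0000e-04 2.1366e+00]
contact_force [ 0.7554  0.089  -2.0649]
opening 0.014
qpos [-1.5950e-01  5.7300e-01  1.6338e+00  2.0000e-04  9.3350e-01 -7.2530e-01]
```

View pics/w7.png

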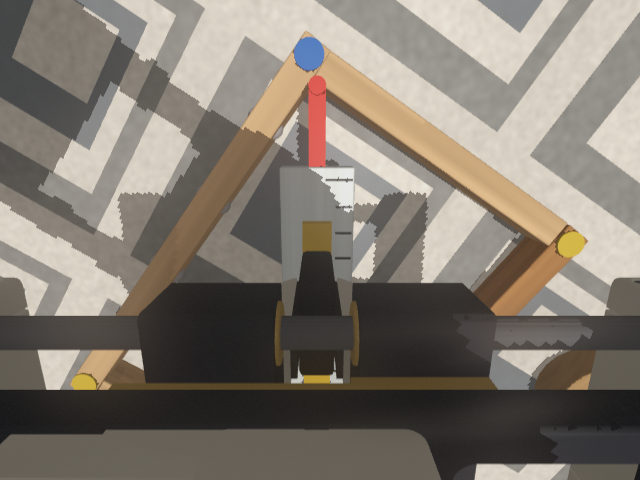

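View pics/s7.png

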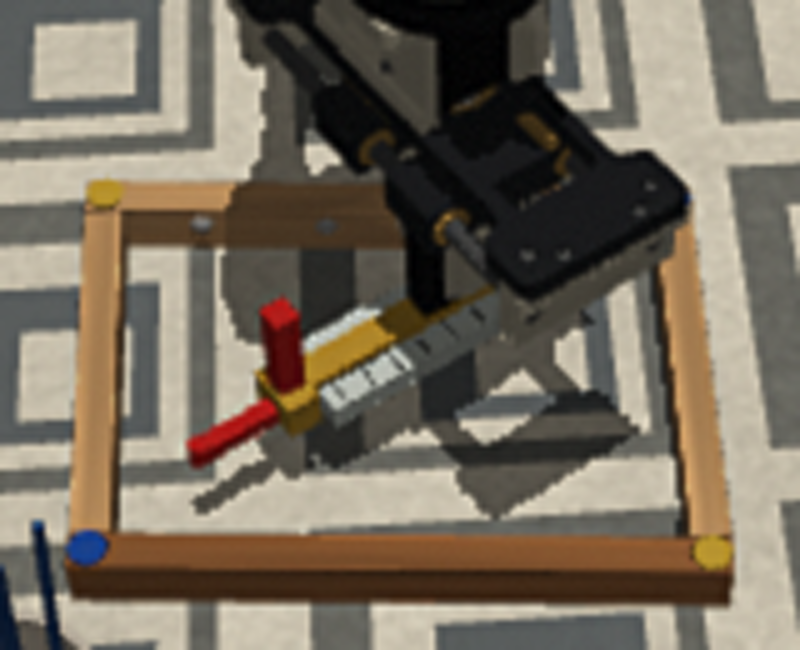

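Run:
```python
from h import *
c=load('wrist')
ex=np.array([.9966,-.082]);ey=np.array([.082,.9966])
D=atz(c,309,53,.025);N=atz(c,317,85,.0843-.045+.012)
Y=atz(c,571,244,.025);R=atz(c,84,384,.025)
print(D,N,Y,R); d=D-R;print(np.linalg.norm(d),np.arctan2(-d[0],d[1]))
cor=D[:2]+.008*ex-.008*ey; v=N[:2]-cor; print('nose rel corner in frame',v@ex,v@ey)
s=sensors.observe();p=np.array(s['tool_pos']);y=s['tool_rot'][2]-np.pi
print('kin nose',p[:2]-.095*np.array([np.cos(y),np.sin(y)]))
```

```text
[0.49334638 0.08149065 0.025     ] [0.50657369 0.06796895 0.0513    ] [0.6707379  0.07790066 0.025     ] [ 0.47439292 -0.15528806  0.025     ]
0.2375360873432958 -0.07987683273749942
nose rel corner in frame 0.006291630632176911 -0.00439160069297898
kin nose [0.50704346 0.0676558 ]
```

{"name": "step_arm", "arguments": {"series": [[0, 0, -0.08, -0.6, 0], [0, 0, 0, -0.6, 0], [0, 0, 0, -0.1, 0], [0, 0, 0, 0, 0], [0, 0, 0, 0, 0]]}}

```text
time: 28.55
tool_pos: [0.5578, -0.0148, 0.0521]
tool_rot: [3.14, 0.001, 2.136]
contact_force: [-0.2, 0.3, -2.6]
opening: 0.0139
```

{"name": "step_arm", "arguments": {"series": [[0, 0, 0, -0.06, 0], [0, 0, 0, -0.06, 0], [0, 0, 0, 0, 0], [0, 0, 0, 0, 0]]}}

```text
time: 28.95
tool_pos: [0.5571, -0.0148, 0.0481]
tool_rot: [3.141, 0.0, 2.136]
contact_force: [0.0, -0.3, -3.3]
opening: 0.0135
```

Run:
```python
from h import *
for i in range(3):
    c=cam('wrist','w8'); s=sensors.observe(); print(s['tool_pos'],s['contact_force'])
```

```text
[ 0.55711706 -0.01477408  0.048042  ] [ 0.60859134  0.31465974 -3.06028552]
[ 0.55710903 -0.01475698  0.04804189] [-0.67791359 -0.19321469 -1.72648497]
[ 0.55707418 -0.0147697   0.0479995 ] [ 0.06828279  0.3437587  -2.27479994]
```

View pics/w8.png

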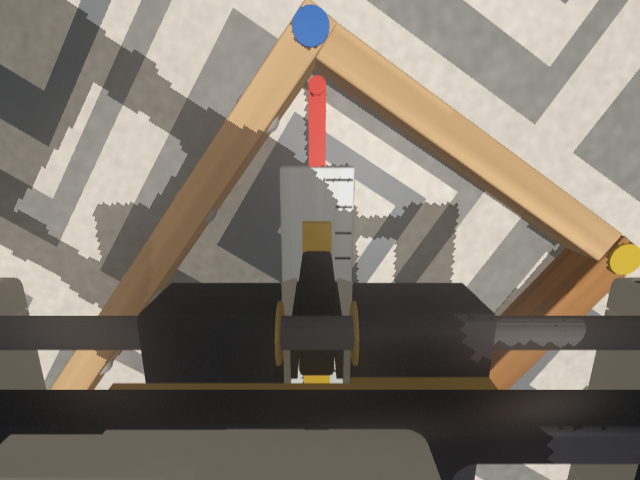

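{"name": "step_arm", "arguments": {"series": [[0, 0, 0, -0.04, 0], [0, 0, 0, -0.04, 0], [0, 0, 0, 0, 0], [0, 0, 0, 0, 0]]}}

```text
time: 29.5
tool_pos: [0.5573, -0.0148, 0.0472]
tool_rot: [3.141, 0.001, 2.136]
contact_force: [-1.8, 0.2, 7.6]
opening: 0.0137
```

{"name": "step_arm", "arguments": {"series": [[0, 0, 0, -0.04, 0], [0, 0, 0, 0, 0], [0, 0, 0, 0, 0]]}}

```text
time: 29.8
tool_pos: [0.5573, -0.0148, 0.0471]
tool_rot: [3.141, 0.001, 2.136]
contact_force: [-5.3, 1.1, 15.3]
opening: 0.0134
```

{"name": "step_arm", "arguments": {"series": [[0, 0, 0, 0.1, 0], [0, 0, 0, 0, 0], [0, 0, 0, 0, 0]]}}

```text
time: 30.1
tool_pos: [0.557, -0.0148, 0.0472]
tool_rot: [-3.142, -0.0, 2.136]
contact_force: [0.9, -0.4, 0.2]
opening: 0.0137
```

```bash
cat >> h.py <<'E'
ex=np.array([.9966,-.082]);ey=np.array([.082,.9966])
def nose_rel(c,dot,npx,sx=1,sy=-1,nz=.013):
    D=atz(c,*dot,.025);N=atz(c,*npx,nz); cor=D[:2]+.008*sx*ex+.008*sy*ey; v=N[:2]-cor
    print('dot',np.round(D,4),'nose',np.round(N,4),'rel',v@ex,v@ey); return v
E
python3 - <<'E'
from h import *
c=cam('wrist'); st(); nose_rel(c,(310,25),(317,85)); crop(c,220,0,420,180,4,'w9')
E
```

```text
time 30.15
tool_pos [ 0.557  -0.0147  0.0472]
tool_rot [-3.1414e+00 -3.0000e-04  2.1358e+00]
contact_force [ 0.3373  0.2783 -1.1809]
opening 0.014
qpos [-1.6400e-01  6.2630e-01  1.6625e+00  1.0000e-04  8.5320e-01 -7.2910e-01]
dot [0.4931 0.0813 0.025 ] nose [0.5064 0.0655 0.013 ] rel 0.006563240583523238 -0.006586721893566598
```

View pics/w9.png

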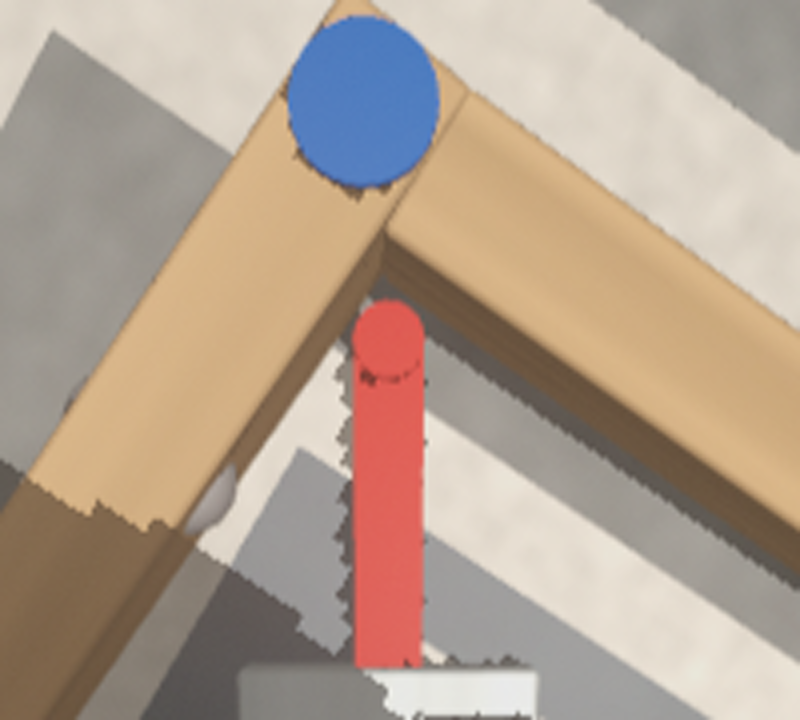

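{"name": "step_arm", "arguments": {"series": [[0, -0.04, 0.05, 0, 0], [0, -0.04, 0.05, 0, 0], [0, 0, 0, 0, 0], [0, 0, 0, 0, 0]]}}

```text
time: 30.55
tool_pos: [0.5551, -0.0122, 0.0474]
tool_rot: [3.141, 0.0, 2.136]
contact_force: [0.9, -0.3, -3.4]
opening: 0.0138
```

{"name": "step_arm", "arguments": {"series": [[0, -0.02, 0.03, 0, 0], [0, 0, 0, 0, 0], [0, 0, 0, 0, 0]]}}

```text
time: 30.85
tool_pos: [0.5551, -0.0119, 0.0476]
tool_rot: [3.141, 0.001, 2.136]
contact_force: [2.6, -3.8, -3.8]
opening: 0.0136
```

{"name": "step_arm", "arguments": {"series": [[0, 0.01, -0.01, -0.03, 0], [0, 0, 0, 0, 0], [0, 0, 0, 0, 0]]}}

```text
time: 31.15
tool_pos: [0.5552, -0.012, 0.0472]
tool_rot: [3.141, 0.001, 2.136]
contact_force: [2.2, -4.0, 2.3]
opening: 0.0138
```

Run:
```python
from h import *
c=cam('wrist'); st(); crop(c,220,0,420,180,4,'w10')
```

```text
time 31.2
tool_pos [ 0.5552 -0.012   0.0472]
tool_rot [3.1408e+00 9.0000e-04 2.1358e+00]
contact_force [ 0.9214 -4.7615  2.2838]
opening 0.0136
qpos [-1.5950e-01  6.2320e-01  1.6691e+00 -2.0000e-04  8.4810e-01 -7.2440e-01]
```

View pics/w10.png

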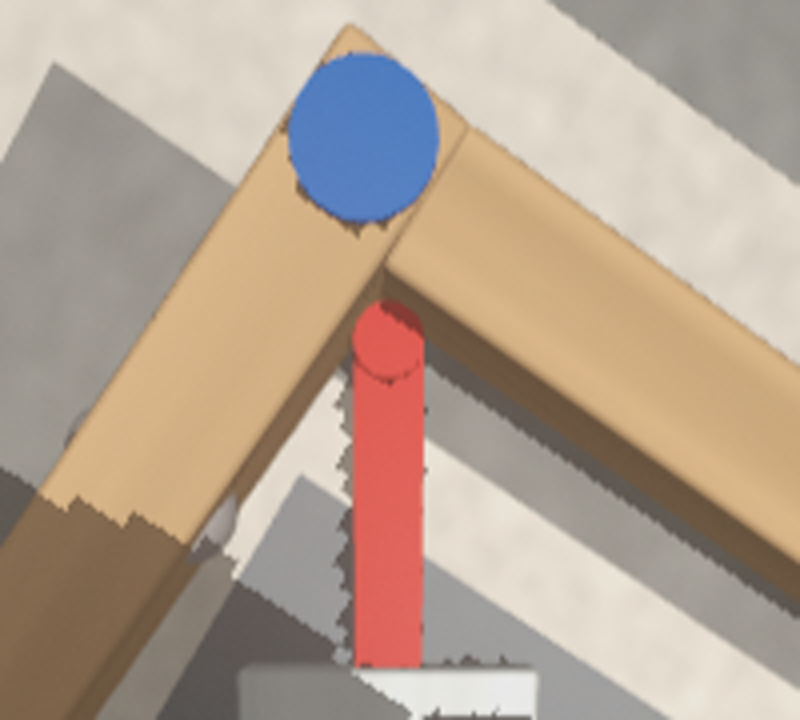

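{"name": "step_arm", "arguments": {"series": [[0.35, 0, 0, 0, 0], [0.35, 0, 0, 0, 0], [0.35, 0, 0, 0, 0], [0.35, 0, 0, 0.6, 0], [0.35, 0, 0, 1, 0], [0.35, 0, 0, 0.2, 0], [0.35, 0, 0, 0, 0]]}}

```text
time: 31.9
tool_pos: [0.5551, -0.0116, 0.0923]
tool_rot: [3.14, 0.001, 2.136]
contact_force: [0.1, -0.4, -1.2]
opening: 0.0326
```

{"name": "step_arm", "arguments": {"series": [[0.35, 0.42, -0.667, 0, 0], [0.35, 0.42, -0.667, 0, 0], [0.35, 0.42, -0.667, 0, 0], [0.35, 0.42, -0.667, 0, 0], [0.35, 0, 0, 0, 0], [0.35, 0, 0, 0, 0]]}}

```text
time: 32.5
tool_pos: [0.5959, -0.0781, 0.0903]
tool_rot: [-3.14, -0.002, 2.135]
contact_force: [-0.4, 0.9, 0.2]
opening: 0.0319
```

Run:
```python
from h import *
c=cam('wrist','w11'); st();c=cam('scene');crop(c,215,180,375,310,5,'s11')
```

```text
time 32.55
tool_pos [ 0.5958 -0.0777  0.0906]
tool_rot [-3.1402e+00 -2.0000e-03  2.1357e+00]
contact_force [-1.5373  0.5168  0.4275]
opening 0.0321
qpos [-2.5740e-01  6.3130e-01  1.4953e+00  4.0000e-04  1.0174e+00 -8.2260e-01]
```

View pics/w11.png

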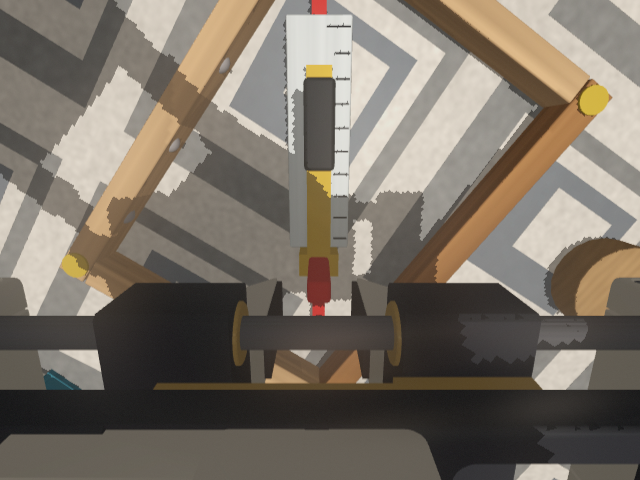

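View pics/s11.png

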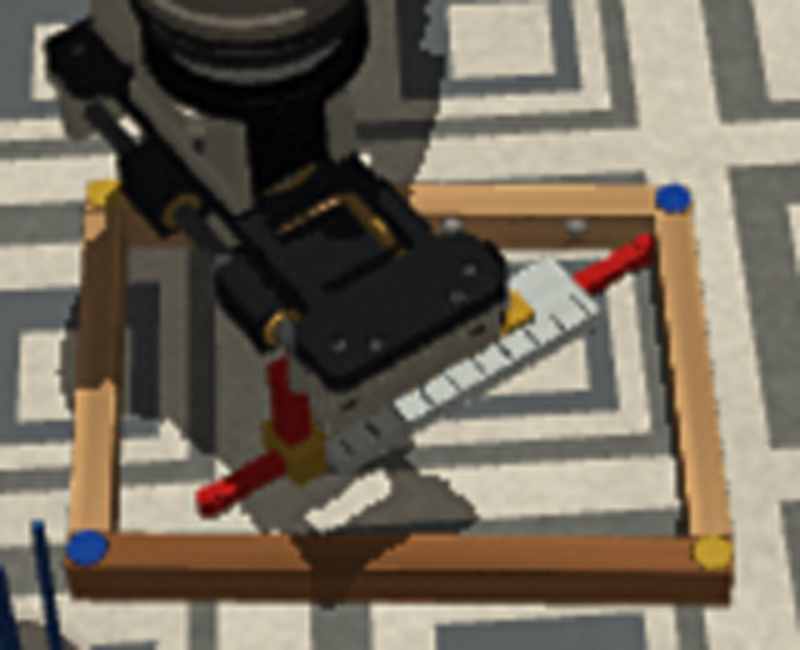

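Run:
```python
from h import *
c=load('wrist'); s=sensors.observe(); p=np.array(s['tool_pos']);y=s['tool_rot'][2]-np.pi;u=np.array([np.cos(y),np.sin(y)]);w=np.array([-u[1],u[0]])
for v in (80,120,168,200,240,250,262,270,280,290,300,304,310,316): q=pt(c,319,v); d=q[:2]-p[:2]; print(v,np.round([d@u,d@w,q[2]],4))
for x in (302,318,334): q=pt(c,x,120); d=q[:2]-p[:2]; print(x,np.round([d@u,d@w,q[2]],4))
```

```text
80 [-0.0956  0.0008  0.0621]
120 [-0.0794  0.0008  0.0623]
168 [-0.0586  0.0008  0.0614]
200 [-0.0377  0.0011  0.0186]
240 [-0.0136  0.0011  0.0189]
250 [-0.007   0.0011  0.0178]
262 [-0.0035  0.001   0.0305]
270 [-0.0032  0.001   0.0437]
280 [-0.0031  0.0009  0.0585]
290 [0.0005 0.0008 0.063 ]
300 [0.0066 0.0009 0.0613]
304 [0.0321 0.0012 0.0102]
310 [0.0366 0.0012 0.0096]
316 [-0.0296  0.0003  0.1521]
302 [-0.0825 -0.0086  0.0124]
318 [-0.0794  0.0004  0.0623]
334 [-0.0794  0.0074  0.0617]
```

{"name": "step_arm", "arguments": {"series": [[0.35, 0.04, -0.07, -0.6, 0], [0.35, 0, 0, -0.8, 0], [0.35, 0, 0, -0.3, 0], [0.35, 0, 0, 0, 0], [0.35, 0, 0, 0, 0]], "squeeze": 15}}

```text
time: 33.1
tool_pos: [0.5979, -0.08, 0.0493]
tool_rot: [3.141, -0.0, 2.136]
contact_force: [-0.6, -0.5, 1.0]
opening: 0.0322
```

{"name": "step_arm", "arguments": {"series": [[0, 0, 0, 0, 0], [0, 0, 0, 0, 0], [0, 0, 0, 0, 0], [0, 0, 0, 0, 0]]}}

```text
time: 33.5
tool_pos: [0.5982, -0.0803, 0.0498]
tool_rot: [3.141, 0.001, 2.136]
contact_force: [0.3, 0.0, 3.0]
opening: 0.012
```

{"name": "step_arm", "arguments": {"series": [[0, 0.107, -0.169, 0, 0], [0, 0.107, -0.169, 0, 0], [0, 0.107, -0.169, 0, 0], [0, 0.107, -0.169, 0, 0], [0, 0.107, -0.169, 0, 0], [0, 0.107, -0.169, 0, 0], [0, 0, 0, 0, 0], [0, 0, 0, 0, 0]]}}

```text
time: 34.3
tool_pos: [0.6145, -0.1062, 0.0497]
tool_rot: [3.141, 0.001, 2.135]
contact_force: [1.1, -0.5, 5.5]
opening: 0.0119
```

Run:
```python
from h import *
c=cam('wrist','w12'); st();c=cam('scene');crop(c,215,180,375,310,5,'s12')
```

```text
time 34.35
tool_pos [ 0.6144 -0.1061  0.0497]
tool_rot [3.1407e+00 1.0000e-03 2.1354e+00]
contact_force [-0.9139  0.0136  6.0822]
opening 0.0118
qpos [-0.2938  0.7164  1.4585 -0.      0.9653 -0.8585]
```

View pics/w12.png

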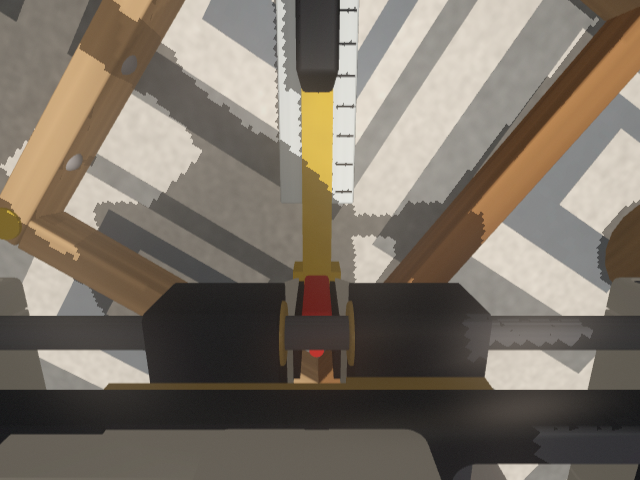

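View pics/s12.png

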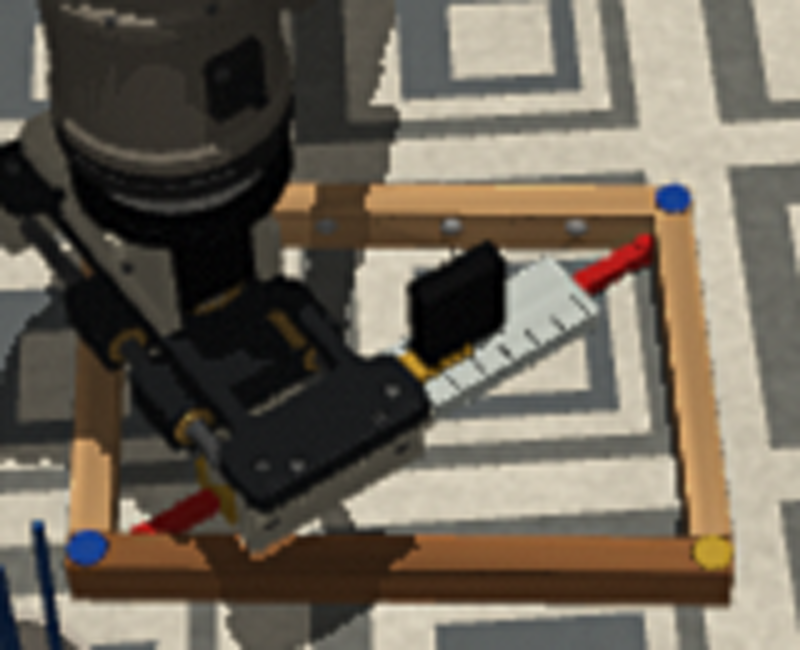

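{"name": "step_arm", "arguments": {"series": [[0, 0.021, -0.034, 0.02, 0], [0, 0.021, -0.034, 0, 0], [0, 0.021, -0.034, 0, 0], [0, 0, 0, 0, 0], [0, 0, 0, 0, 0]]}}

```text
time: 34.9
tool_pos: [0.6157, -0.1082, 0.0497]
tool_rot: [3.141, 0.0, 2.136]
contact_force: [1.0, 0.1, 2.3]
opening: 0.0118
```

{"name": "step_arm", "arguments": {"series": [[0, 0.021, -0.034, 0, 0], [0, 0, 0, 0, 0], [0, 0, 0, 0, 0]]}}

```text
time: 35.2
tool_pos: [0.6161, -0.109, 0.0498]
tool_rot: [3.141, 0.0, 2.136]
contact_force: [1.9, 1.3, 3.1]
opening: 0.0119
```

{"name": "step_arm", "arguments": {"series": [[0, 0.021, -0.034, 0, 0], [0, 0, 0, 0, 0], [0, 0, 0, 0, 0]]}}

```text
time: 35.5
tool_pos: [0.6166, -0.1099, 0.0498]
tool_rot: [3.141, 0.0, 2.136]
contact_force: [1.9, 2.4, 2.6]
opening: 0.0118
```

Run:
```python
from h import *
st();c=cam('scene');crop(c,225,220,325,300,8,'s13');c=cam('top');crop(c,280,200,410,310,6,'t13')
```

```text
time 35.5
tool_pos [ 0.6166 -0.1099  0.0498]
tool_rot [3.1413e+00 2.0000e-04 2.1358e+00]
contact_force [1.9215 2.4097 2.6216]
opening 0.0118
qpos [-2.9860e-01  7.2090e-01  1.4485e+00  1.0000e-04  9.7180e-01 -8.6370e-01]
```

View pics/s13.png

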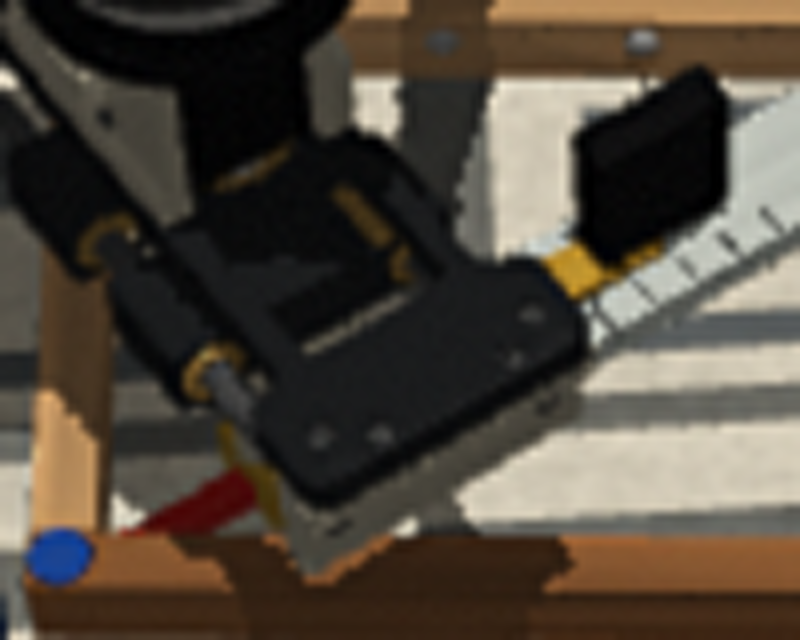

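View pics/t13.png

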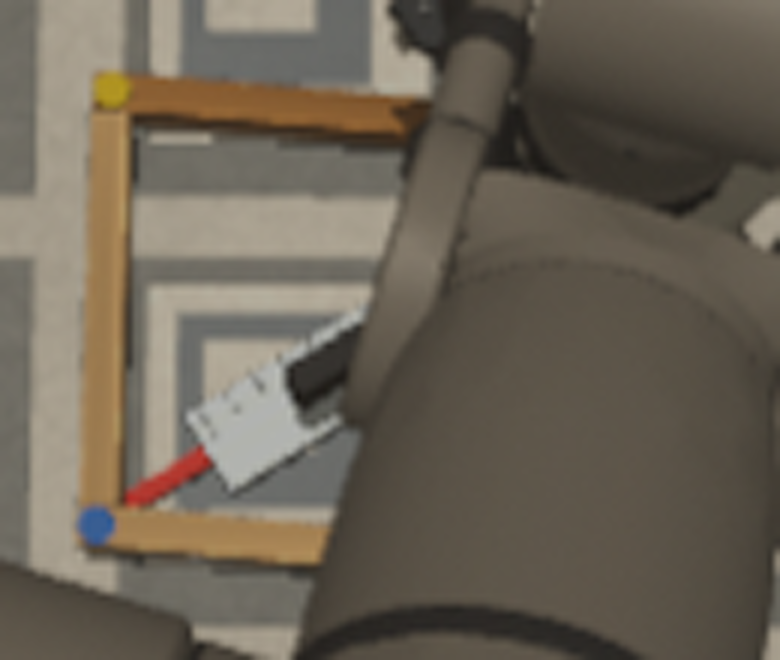

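{"name": "step_arm", "arguments": {"series": [[0, 0.031, -0.027, 0.01, 0], [0, 0, 0, 0, 0], [0, 0, 0, 0, 0]]}}

```text
time: 35.9
tool_pos: [0.617, -0.1105, 0.0498]
tool_rot: [-3.141, -0.0, 2.136]
contact_force: [0.5, 0.3, 0.6]
opening: 0.0118
```

{"name": "step_arm", "arguments": {"series": [[0, 0.021, -0.034, 0, 0], [0, 0, 0, 0, 0], [0, 0, 0, 0, 0]]}}

```text
time: 36.2
tool_pos: [0.6175, -0.1113, 0.0498]
tool_rot: [-3.141, -0.0, 2.136]
contact_force: [-0.4, 1.6, 0.8]
opening: 0.0119
```

{"name": "step_arm", "arguments": {"series": [[0, 0.016, -0.026, 0, 0], [0, 0, 0, 0, 0], [0, 0, 0, 0, 0]]}}

```text
time: 36.5
tool_pos: [0.6177, -0.1115, 0.0497]
tool_rot: [-3.141, -0.001, 2.136]
contact_force: [-1.3, 3.7, 0.4]
opening: 0.012
```

{"name": "step_arm", "arguments": {"series": [[0, 0, 0, 0, 0], [0, 0, 0, 0, 0]]}}

```text
time: 36.7
tool_pos: [0.6177, -0.1116, 0.0497]
tool_rot: [-3.141, -0.001, 2.136]
contact_force: [-1.6, 4.1, 0.6]
opening: 0.012
```

{"name": "step_arm", "arguments": {"series": [[0, 0, 0, 0, 0], [0, 0, 0, 0, 0], [0, 0, 0, 0, 0], [0.3, 0, 0, 0, 0], [0.3, 0, 0, 0, 0], [0.3, 0, 0, 0, 0], [0.3, 0, 0, 0.6, 0], [0.3, 0, 0, 1, 0], [0.3, 0, 0, 1, 0], [0.3, 0, 0, 1, 0]]}}

```text
time: 37.7
tool_pos: [0.6184, -0.1122, 0.1422]
tool_rot: [3.141, 0.001, 2.136]
contact_force: [0.3, -0.1, 0.0]
opening: 0.028
```

{"name": "step_arm", "arguments": {"series": [[0.4, -0.8, 0, 0.4, 0], [0.4, -0.8, 0.8, 0.5, 0], [0.4, -0.8, 0.8, 0, 0], [0.4, -0.8, 0.8, 0, 0], [0.4, 0, 0.8, 0, 0], [0.4, 0, 0.8, 0, 0], [0.4, 0, 0, 0, 0]]}}

```text
time: 38.4
tool_pos: [0.5383, -0.0103, 0.1639]
tool_rot: [3.14, 0.001, 2.138]
contact_force: [1.4, -0.6, -0.4]
opening: 0.0367
```

Run:
```python
from h import *
st();c=cam('scene');crop(c,215,205,375,310,5,'s14');c=cam('top');crop(c,280,200,410,310,6,'t14');c=cam('wrist','w14')
```

```text
time 38.4
tool_pos [ 0.5383 -0.0103  0.1639]
tool_rot [3.1399e+00 1.0000e-03 2.1381e+00]
contact_force [ 1.4241 -0.591  -0.409 ]
opening 0.0367
qpos [-1.6170e-01  4.4180e-01  1.6056e+00  4.0000e-04  1.0922e+00 -7.2920e-01]
```

View pics/s14.png

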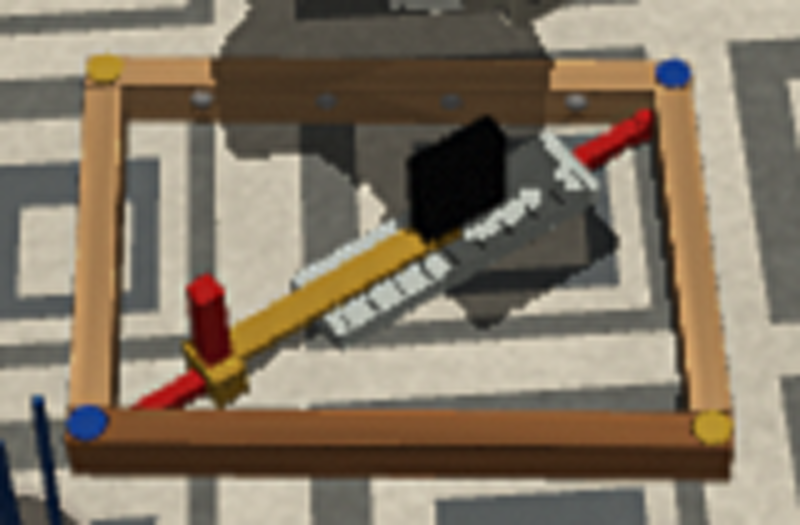

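View pics/t14.png

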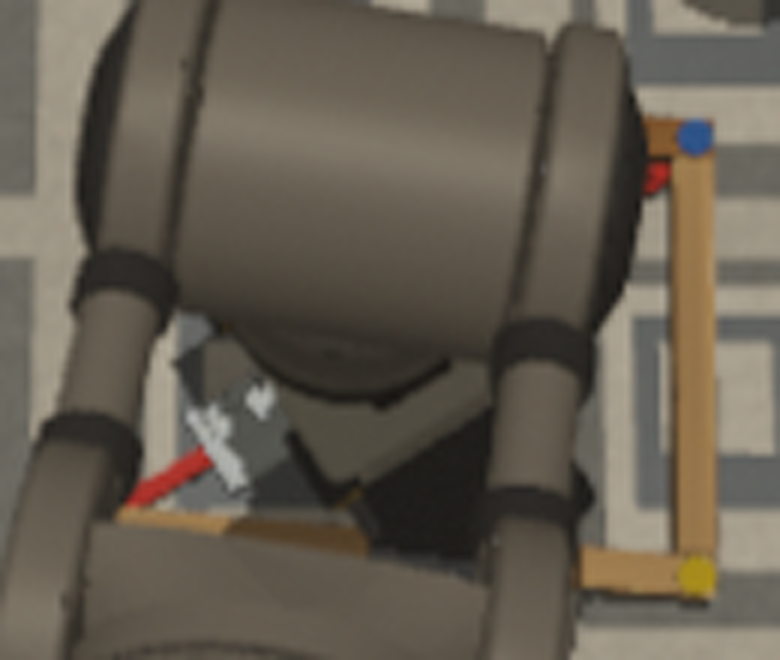

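View pics/w14.png

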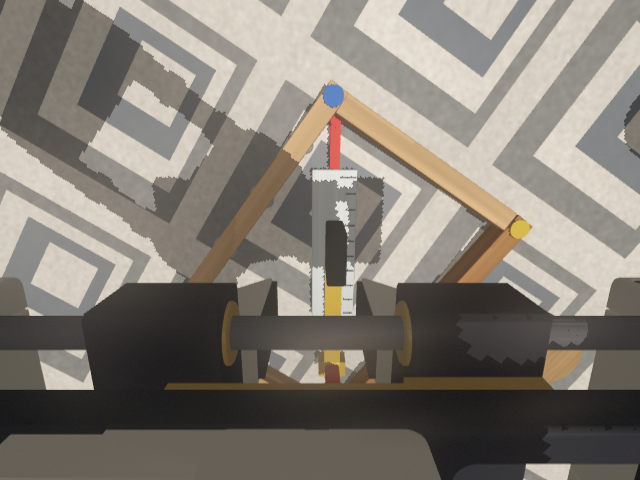

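Run:
```python
from h import *
c=load('top')
for n,p in dict(snug=(.6389,-.1424),corner=(.6426,-.1467)).items(): print(n,(proj(c,[*p,.012])-[280,200])*6+2.5)
crop(c,370,205,410,240,16,'t14z')
```

```text
snug [659.78081541 172.74564998]
corner [670.174993   163.89642884]
```

View pics/t14z.png

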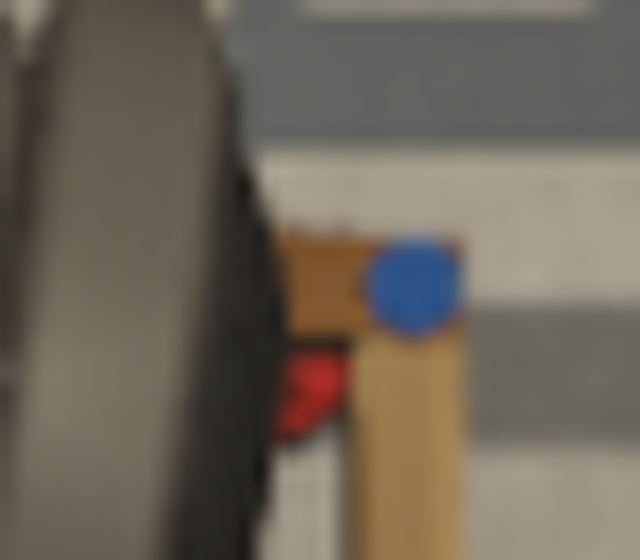

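Run:
```python
from h import *
c=load('wrist');crop(c,290,100,390,300,4,'w14z')
s=sensors.observe();print(s['tool_pos'])
```

```text
[ 0.53853373 -0.01260182  0.16318876]
```

View pics/w14z.png

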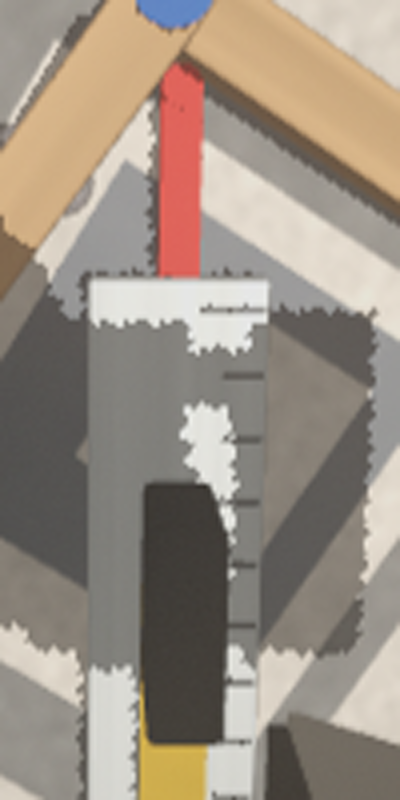

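Run:
```python
from h import *
c=load('wrist')
a=atz(c,335,221.5,.062);b=atz(c,336.75,285.5,.062);d=b-a
print(a,b,(a+b)/2,np.linalg.norm(d),np.arctan2(d[1],d[0]))
l0=atz(c,290+90/4,100+280/4,.012);l1=atz(c,290+83/4,100+780/4,.012);d=l1-l0;print(np.arctan2(d[1],d[0]))
l0=atz(c,290+268/4,100+282/4,.012);l1=atz(c,290+255/4,100+740/4,.012);d=l1-l0;print(np.arctan2(d[1],d[0]))
```

```text
[0.53917443 0.01054112 0.062     ] [ 0.56559419 -0.02756133  0.062     ] [ 0.55238431 -0.0085101   0.062     ] 0.04636593661547843 -0.9645221447822904
-1.021763729984579
-1.0043212804864234
```

{"name": "step_arm", "arguments": {"series": [[0.4, 0.34, 0.02, -0.5, 0], [0.4, 0.33, 0, -0.5, 0], [0.4, 0, 0, -0.5, 0], [0.4, 0, 0, 0, 0], [0.4, 0, 0, 0, 0]], "squeeze": 40}}

```text
time: 39.05
tool_pos: [0.5545, -0.0116, 0.1241]
tool_rot: [-3.14, -0.001, 2.136]
contact_force: [0.4, -0.3, -0.9]
opening: 0.0368
```

Run:
```python
from h import *
c=cam('wrist','w15');s=sensors.observe(); p=np.array(s['tool_pos']);y=s['tool_rot'][2]-np.pi;u=np.array([np.cos(y),np.sin(y)]);w=np.array([-u[1],u[0]]);print(p,y)
for v in range(150,316,8): q=pt(c,318,v); d=q[:2]-p[:2]; print(v,np.round([d@u,d@w,q[2]],4))
```

```text
[ 0.5548191  -0.01158397  0.12472046] -1.005963953060375
150 [-0.066   0.0007  0.0085]
158 [-0.0607  0.0007  0.0111]
166 [-0.0555  0.0007  0.0125]
174 [-0.0501  0.0007  0.0116]
182 [-0.0448  0.0007  0.0127]
190 [-0.0393  0.0007  0.0121]
198 [-0.034   0.0007  0.0138]
206 [-0.0282  0.0007  0.0122]
214 [-0.0224  0.0007  0.0118]
222 [-0.0193  0.0007  0.0244]
230 [-0.0192  0.0006  0.0477]
238 [-0.0177  0.0005  0.0613]
246 [-0.0132  0.0005  0.0625]
254 [-0.0085  0.0006  0.063 ]
262 [-0.0036  0.0006  0.0626]
270 [0.0015 0.0006 0.0621]
278 [0.0067 0.0006 0.0617]
286 [0.0114 0.0006 0.0626]
294 [0.0165 0.0006 0.0626]
302 [0.0416 0.0008 0.0184]
310 [0.0474 0.0008 0.0195]
```

View pics/w15.png

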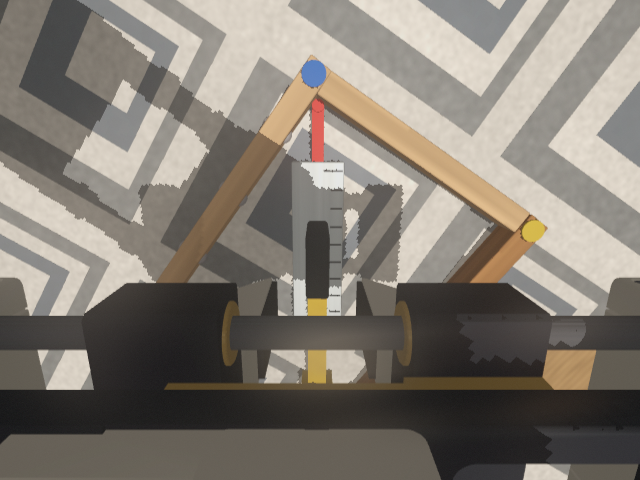

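{"name": "step_arm", "arguments": {"series": [[0.4, 0, 0, -1, 0], [0.4, 0, 0, -1, 0], [0.4, 0, 0, -0.8, 0], [0.4, 0, 0, -0.2, 0], [0.4, 0, 0, 0, 0], [0, 0, 0, 0, 0], [0, 0, 0, 0, 0], [0, 0, 0, 0, 0], [0, 0, 0, 0, 0], [0, 0, 0, 0, 0]]}}

```text
time: 40.1
tool_pos: [0.5552, -0.0116, 0.0507]
tool_rot: [3.141, 0.001, 2.136]
contact_force: [-2.2, -1.0, 5.5]
opening: 0.0138
```

{"name": "step_arm", "arguments": {"series": [[0, 0, 0, 0.3, 0], [0, 0, 0, 0.7, 0], [0, 0, 0, 1, 0], [0, 0, 0, 1, 0], [0, 0, 0, 0.6, 0], [0, 0, 0, 0, 0], [0, 0, 0, 0, 0]]}}

```text
time: 40.8
tool_pos: [0.5544, -0.0113, 0.1395]
tool_rot: [-3.141, -0.001, 2.136]
contact_force: [-0.4, -0.2, -3.6]
opening: 0.014
```

{"name": "step_arm", "arguments": {"series": [[0, 0, 0.15, 0, 1], [0, 0, 0.15, 0, 1], [0, 0, 0.15, 0, 1], [0, 0, 0.15, 0, 1], [0, 0, 0.15, 0, 1], [0, 0, 0.15, 0, 1], [0, 0, 0.15, 0, 1], [0, 0, 0.15, 0, 1], [0, 0, 0.15, 0, 1], [0, 0, 0.15, 0, 1], [0, 0, 0.15, 0, 1], [0, 0, 0.15, 0, 1]]}}

```text
time: 42.0
tool_pos: [0.5539, 0.0337, 0.1382]
tool_rot: [3.141, -0.004, 3.099]
contact_force: [-0.0, -0.6, -3.5]
opening: 0.0138
```

{"name": "step_arm", "arguments": {"series": [[0, -0.017, -0.337, 0, 1], [0, -0.017, -0.337, 0, 1], [0, -0.017, -0.337, 0, 1], [0, -0.017, -0.337, 0, 1], [0, -0.017, -0.337, 0, 1], [0, -0.017, -0.337, 0, 1], [0, -0.017, -0.337, 0, 1], [0, -0.017, -0.337, 0, 1], [0, -0.017, -0.337, 0, 1], [0, -0.017, -0.337, 0, 1], [0, -0.017, -0.337, 0, 1], [0, -0.017, -0.337, 0, 0.71]]}}

```text
time: 43.2
tool_pos: [0.5488, -0.0676, 0.1382]
tool_rot: [3.138, -0.001, -2.248]
contact_force: [-0.1, 0.5, -3.1]
opening: 0.0137
```

{"name": "step_arm", "arguments": {"series": [[0, 0, 0, -0.8, 0], [0, 0, 0, -0.8, 0], [0, 0, 0, 0, 0], [0, 0, 0, 0, 0]]}}

```text
time: 43.6
tool_pos: [0.5492, -0.0674, 0.0991]
tool_rot: [3.139, -0.001, -2.25]
contact_force: [0.6, -0.4, -2.1]
opening: 0.0137
```

Run:
```python
from h import *
c=cam('wrist','w16'); st(); c=cam('scene');crop(c,215,180,375,310,5,'s16')
```

```text
time 43.65
tool_pos [ 0.5499 -0.0675  0.0999]
tool_rot [ 3.1410e+00 -2.0000e-04 -2.2505e+00]
contact_force [ 0.3342  0.6607 -2.2646]
opening 0.0138
qpos [-2.6060e-01  5.4690e-01  1.6293e+00  1.0000e-04  9.6610e-01 -2.7225e+00]
```

View pics/w16.png

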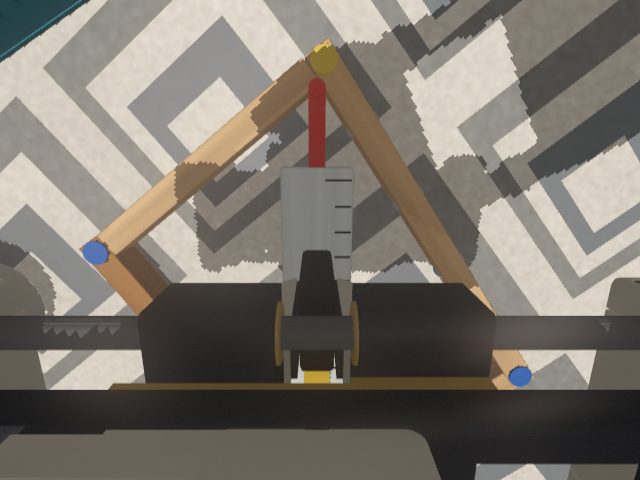

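View pics/s16.png

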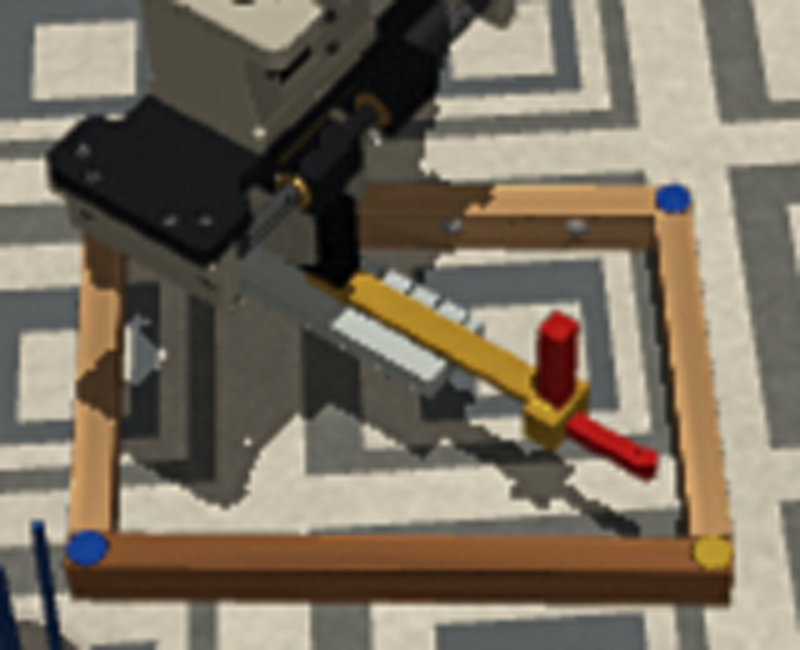

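Run:
```python
from h import *
c=load('wrist')
nose_rel(c,(324.5,58),(317,85),1,1,.0999-.050+.012)
b=atz(c,95,253,.025);b2=atz(c,520,376,.025);print(b,b2)
```

```text
dot [ 0.4739 -0.1545  0.025 ] nose [ 0.4889 -0.1425  0.0619] rel 0.005970833066437163 0.0051808514084066585
[ 0.651451   -0.15776508  0.025     ] [0.49333399 0.08195403 0.025     ]
```

{"name": "step_arm", "arguments": {"series": [[0, 0.02, 0.06, -0.8, 0], [0, 0, 0, -0.8, 0], [0, 0, 0, -0.25, 0], [0, 0, 0, 0, 0], [0, 0, 0, 0, 0]]}}

```text
time: 44.2
tool_pos: [0.551, -0.0662, 0.0548]
tool_rot: [-3.14, 0.001, -2.251]
contact_force: [0.4, 0.4, -2.3]
opening: 0.0133
```

{"name": "step_arm", "arguments": {"series": [[0, 0, 0, -0.06, 0], [0, 0, 0, 0, 0], [0, 0, 0, 0, 0]]}}

```text
time: 44.5
tool_pos: [0.5506, -0.0661, 0.0527]
tool_rot: [-3.141, 0.0, -2.251]
contact_force: [0.4, -0.1, -4.0]
opening: 0.0138
```

{"name": "step_arm", "arguments": {"series": [[0, 0, 0, -0.04, 0], [0, 0, 0, 0, 0], [0, 0, 0, 0, 0]]}}

```text
time: 44.8
tool_pos: [0.5503, -0.0661, 0.0512]
tool_rot: [3.141, -0.0, -2.251]
contact_force: [-0.7, -0.6, -3.5]
opening: 0.014
```

{"name": "step_arm", "arguments": {"series": [[0, 0, 0, -0.03, 0], [0, 0, 0, 0, 0], [0, 0, 0, 0, 0]]}}

```text
time: 45.1
tool_pos: [0.5504, -0.0661, 0.0507]
tool_rot: [-3.141, 0.0, -2.251]
contact_force: [-0.8, 0.5, 0.7]
opening: 0.0138
```

{"name": "step_arm", "arguments": {"series": [[0, 0, 0, -0.03, 0], [0, 0, 0, 0, 0], [0, 0, 0, 0, 0]]}}

```text
time: 45.4
tool_pos: [0.5505, -0.0661, 0.0507]
tool_rot: [-3.141, 0.0, -2.251]
contact_force: [-3.4, -0.8, 7.0]
opening: 0.014
```

{"name": "step_arm", "arguments": {"series": [[0, 0, 0, 0.03, 0], [0, -0.04, -0.033, 0, 0], [0, -0.04, -0.033, 0, 0], [0, 0, 0, 0, 0], [0, 0, 0, 0, 0]]}}

```text
time: 45.9
tool_pos: [0.5489, -0.0678, 0.0508]
tool_rot: [-3.14, 0.001, -2.251]
contact_force: [1.8, 1.4, 2.6]
opening: 0.0137
```

{"name": "step_arm", "arguments": {"series": [[0, -0.03, -0.025, 0, 0], [0, 0, 0, 0, 0], [0, 0, 0, 0, 0]]}}

```text
time: 46.2
tool_pos: [0.5482, -0.0683, 0.0508]
tool_rot: [-3.14, 0.001, -2.251]
contact_force: [4.2, 3.2, 3.5]
opening: 0.0137
```

Run:
```python
from h import *
c=cam('wrist'); st(); crop(c,220,0,420,180,4,'w17')
```

```text
time 46.25
tool_pos [ 0.5482 -0.0683  0.0508]
tool_rot [-3.1405e+00  9.0000e-04 -2.2506e+00]
contact_force [3.9418 2.4827 2.7109]
opening 0.0139
qpos [-2.6280e-01  6.1370e-01  1.6755e+00  5.0000e-04  8.5100e-01 -2.7249e+00]
```

View pics/w17.png

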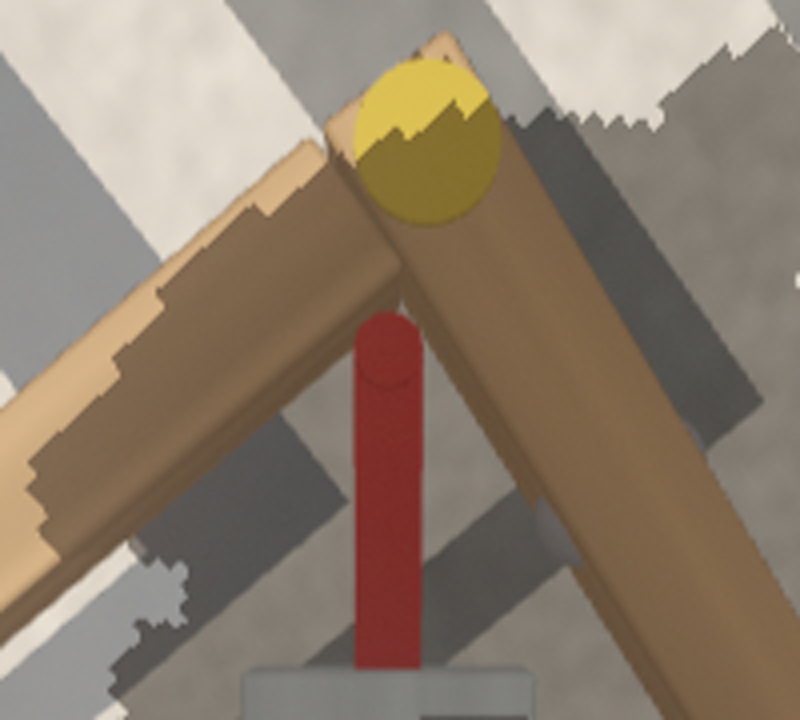

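Run:
```python
from h import *
c=load('wrist')
nose_rel(c,(326.9,35.2),(316.8,86),1,1,.013)
```

```text
dot [ 0.4741 -0.1543  0.025 ] nose [ 0.4884 -0.1432  0.013 ] rel 0.005323250920667305 0.004217137573429336
```

{"name": "step_arm", "arguments": {"series": [[0, -0.03, 0.005, 0, 0], [0, 0, 0, 0, 0], [0, 0, 0, 0, 0]]}}

```text
time: 46.55
tool_pos: [0.5475, -0.0682, 0.0508]
tool_rot: [-3.14, 0.001, -2.25]
contact_force: [4.0, 3.2, 3.6]
opening: 0.0143
```

{"name": "step_arm", "arguments": {"series": [[0, -0.02, 0, 0.01, 0], [0, 0, 0, 0, 0], [0, 0, 0, 0, 0]]}}

```text
time: 46.85
tool_pos: [0.5467, -0.0681, 0.0508]
tool_rot: [-3.141, 0.001, -2.25]
contact_force: [5.0, 2.9, 1.7]
opening: 0.0138
```

Run:
```python
from h import *
c=cam('wrist'); st(); crop(c,220,0,420,180,4,'w18')
```

```text
time 46.9
tool_pos [ 0.5467 -0.0681  0.0508]
tool_rot [-3.1410e+00  5.0000e-04 -2.2503e+00]
contact_force [4.5951 3.5758 1.9559]
opening 0.0139
qpos [-2.6320e-01  6.1200e-01  1.6793e+00  3.0000e-04  8.4960e-01 -2.7255e+00]
```

View pics/w18.png

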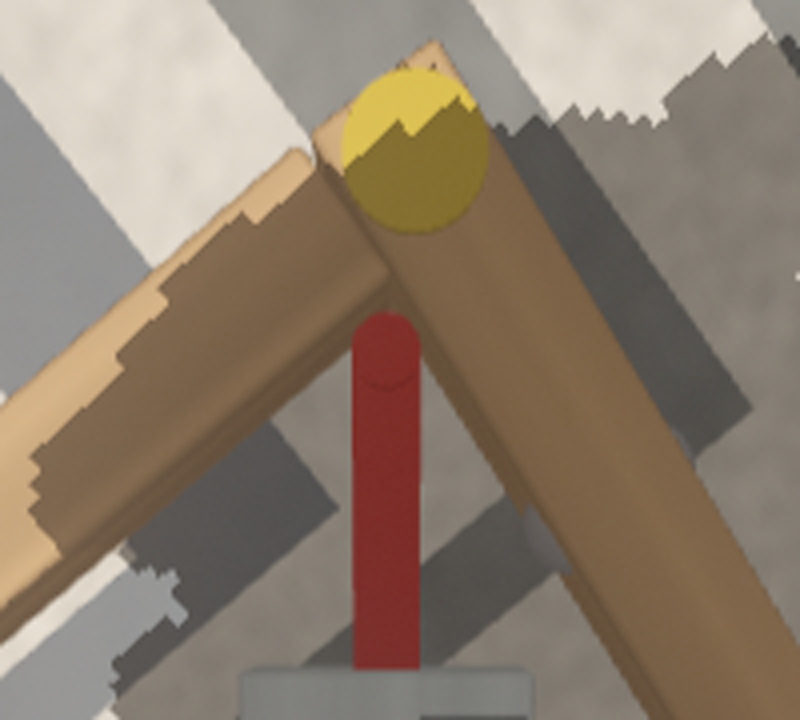

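{"name": "step_arm", "arguments": {"series": [[0.35, 0, 0, 0, 0], [0.35, 0, 0, 0, 0], [0.35, 0, 0, 0, 0], [0.35, 0, 0, 0.6, 0], [0.35, 0, 0, 1, 0], [0.35, 0, 0, 0.2, 0], [0.35, 0, 0, 0, 0]], "squeeze": 15}}

```text
time: 47.6
tool_pos: [0.5466, -0.0685, 0.0962]
tool_rot: [-3.14, 0.0, -2.251]
contact_force: [0.4, -0.3, -0.1]
opening: 0.0321
```

{"name": "step_arm", "arguments": {"series": [[0.35, 0.58, 0.72, 0, 0], [0.35, 0.58, 0.72, 0, 0], [0.35, 0.58, 0.72, 0, 0], [0.35, 0.58, 0.72, 0, 0], [0.35, 0.58, 0.72, 0, 0], [0.35, 0, 0, 0, 0], [0.35, 0, 0, 0, 0]]}}

```text
time: 48.3
tool_pos: [0.6179, 0.0219, 0.0942]
tool_rot: [3.139, -0.002, -2.25]
contact_force: [-0.6, 0.2, 0.2]
opening: 0.0323
```

Run:
```python
from h import *
c=cam('wrist','w19'); s=sensors.observe(); p=np.array(s['tool_pos']);y=s['tool_rot'][2]-np.pi;u=np.array([np.cos(y),np.sin(y)]);w=np.array([-u[1],u[0]]);print(p,y,u)
for v in range(240,318,6): q=pt(c,319,v); d=q[:2]-p[:2]; print(v,np.round([d@u,d@w,q[2]],4))
```

```text
[0.61779809 0.02143639 0.09449772] -5.392045962807173 [0.62852627 0.77778836]
240 [-0.0134  0.0012  0.0188]
246 [-0.0096  0.0013  0.0186]
252 [-0.0057  0.0013  0.0187]
258 [-0.0049  0.0012  0.0285]
264 [-0.0049  0.0011  0.0395]
270 [-0.0051  0.001   0.0504]
276 [-0.0049  0.0009  0.0591]
282 [-0.0028  0.0009  0.062 ]
288 [0.0004 0.0009 0.0623]
294 [0.0035 0.0009 0.0627]
300 [0.0302 0.0014 0.01  ]
306 [0.0345 0.0014 0.0101]
312 [0.0382 0.0014 0.0115]
```

View pics/w19.png

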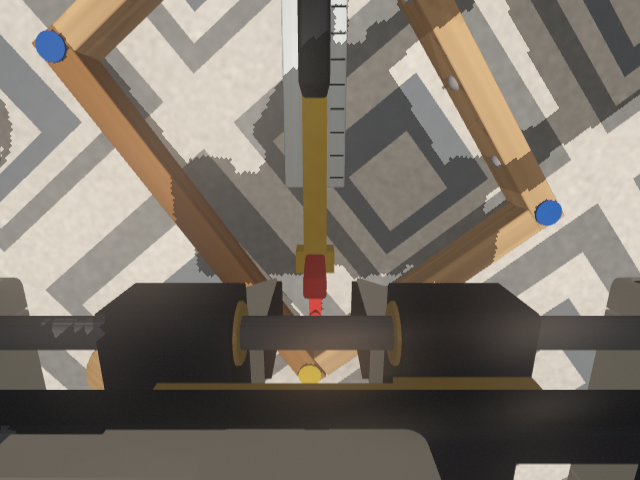

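{"name": "step_arm", "arguments": {"series": [[0.35, 0.03, 0.03, -0.6, 0], [0.35, 0, 0, -0.8, 0], [0.35, 0, 0, -0.3, 0], [0.35, 0, 0, 0, 0], [0, 0, 0, 0, 0], [0, 0, 0, 0, 0], [0, 0, 0, 0, 0], [0, 0, 0, 0, 0]]}}

```text
time: 49.15
tool_pos: [0.62, 0.0225, 0.054]
tool_rot: [-3.14, 0.001, -2.251]
contact_force: [0.2, 0.2, 1.5]
opening: 0.012
```

{"name": "step_arm", "arguments": {"series": [[0, 0.126, 0.156, 0, 0], [0, 0.126, 0.156, 0, 0], [0, 0.126, 0.156, 0, 0], [0, 0, 0, 0, 0], [0, 0, 0, 0, 0]]}}

```text
time: 49.65
tool_pos: [0.6297, 0.0346, 0.0538]
tool_rot: [-3.14, 0.001, -2.25]
contact_force: [-0.4, 0.8, 4.7]
opening: 0.0119
```

{"name": "step_arm", "arguments": {"series": [[0, 0.025, 0.031, 0.01, 0], [0, 0.025, 0.031, 0.01, 0], [0, 0, 0, 0, 0], [0, 0, 0, 0, 0]]}}

```text
time: 50.05
tool_pos: [0.6306, 0.0357, 0.0538]
tool_rot: [-3.141, 0.0, -2.251]
contact_force: [0.4, -1.5, 4.2]
opening: 0.0116
```

{"name": "step_arm", "arguments": {"series": [[0, 0.025, 0.031, 0, 0], [0, 0, 0, 0, 0], [0, 0, 0, 0, 0]]}}

```text
time: 50.35
tool_pos: [0.6308, 0.036, 0.0537]
tool_rot: [-3.141, -0.001, -2.251]
contact_force: [-0.6, -4.7, 3.8]
opening: 0.0121
```

{"name": "step_arm", "arguments": {"series": [[0, 0.03, -0.01, 0, 0], [0, 0, 0, 0, 0], [0, 0, 0, 0, 0]]}}

```text
time: 50.65
tool_pos: [0.6311, 0.0361, 0.0536]
tool_rot: [3.141, -0.001, -2.251]
contact_force: [-2.5, -4.3, 4.0]
opening: 0.0119
```

Run:
```python
from h import *
c=cam('top');crop(c,280,200,410,310,6,'t20'); c=cam('scene');crop(c,215,180,375,310,5,'s20'); c=cam('wrist','w20')
```

```text
(no output)
```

View pics/t20.png

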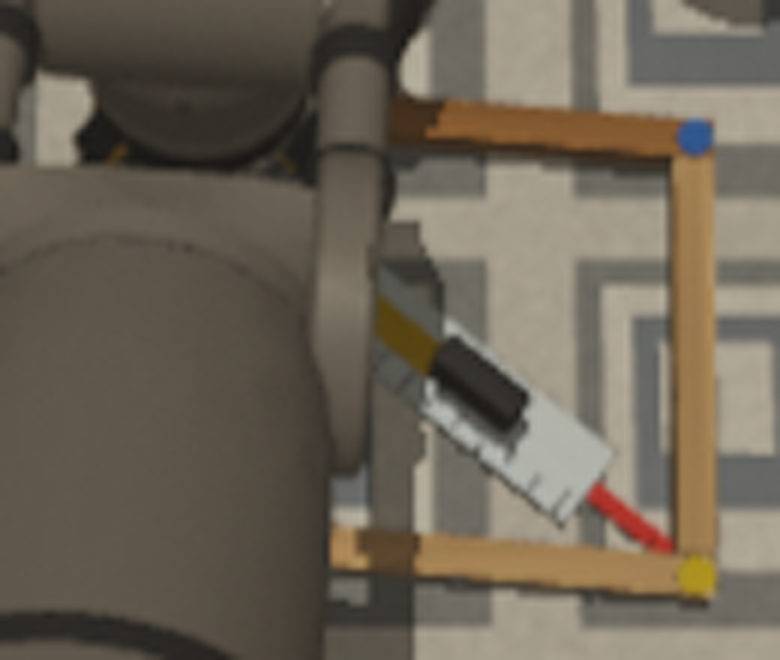

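View pics/s20.png

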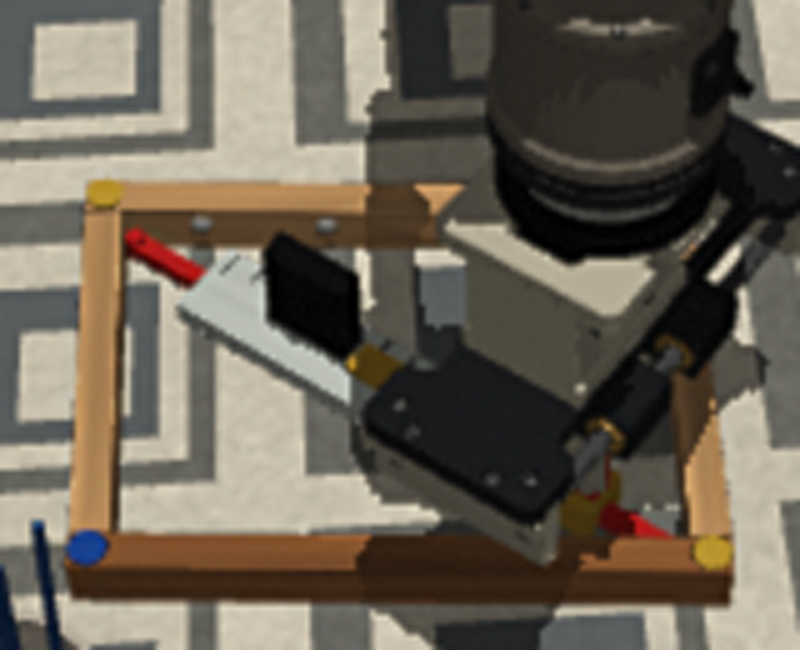

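{"name": "step_arm", "arguments": {"series": [[0, 0, 0, 0, 0], [0, 0, 0, 0, 0], [0.3, 0, 0, 0, 0], [0.3, 0, 0, 0, 0], [0.3, 0, 0, 0, 0], [0.3, 0, 0, 0.6, 0], [0.3, 0, 0, 1, 0], [0.3, 0, 0, 1, 0], [0.3, 0, 0, 1, 0]]}}

```text
time: 51.7
tool_pos: [0.6318, 0.0365, 0.1458]
tool_rot: [-3.141, 0.001, -2.251]
contact_force: [-0.2, -0.3, 0.6]
opening: 0.0278
```

{"name": "step_arm", "arguments": {"series": [[0.4, -0.8, -0.6, 0.4, 0], [0.4, -0.8, -1, 0.5, 0], [0.4, -0.8, -1, 0, 0], [0.4, -0.8, -1, 0, 0], [0.4, -0.2, -0.6, 0, 0], [0.4, 0, 0, 0, 0], [0.4, 0, 0, 0, 0], [0.4, 0, 0, 0, 0]]}}

```text
time: 52.5
tool_pos: [0.5474, -0.0679, 0.1664]
tool_rot: [-3.141, 0.001, -2.25]
contact_force: [0.3, -0.0, 1.0]
opening: 0.0371
```

Run:
```python
from h import *
st();c=cam('scene');crop(c,215,180,375,310,5,'s21');c=cam('top');crop(c,280,200,410,310,6,'t21');c=cam('wrist','w21')
```

```text
time 52.5
tool_pos [ 0.5474 -0.0679  0.1664]
tool_rot [-3.1414e+00  6.0000e-04 -2.2498e+00]
contact_force [ 0.3372 -0.031   1.032 ]
opening 0.0371
qpos [-2.6270e-01  4.6190e-01  1.5639e+00  5.0000e-04  1.1153e+00 -2.7255e+00]
```

View pics/t21.png

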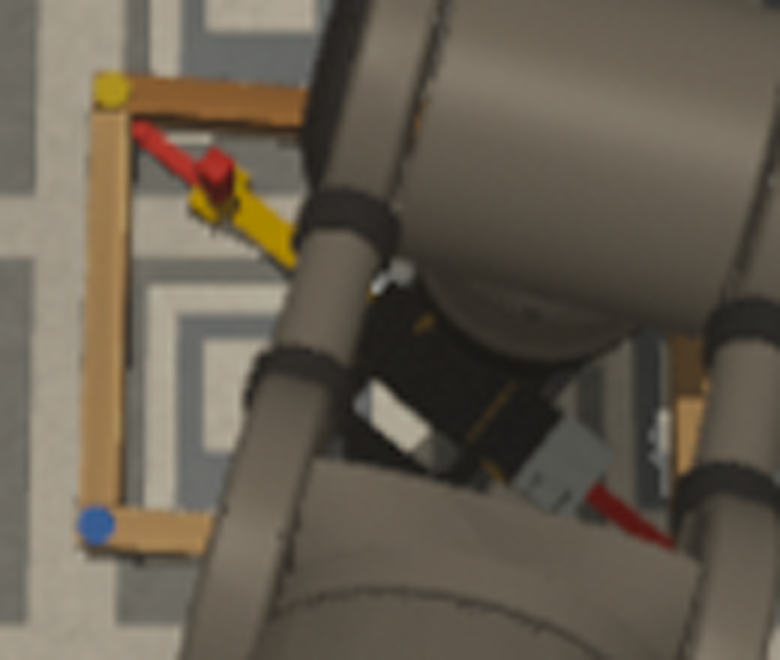

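View pics/s21.png

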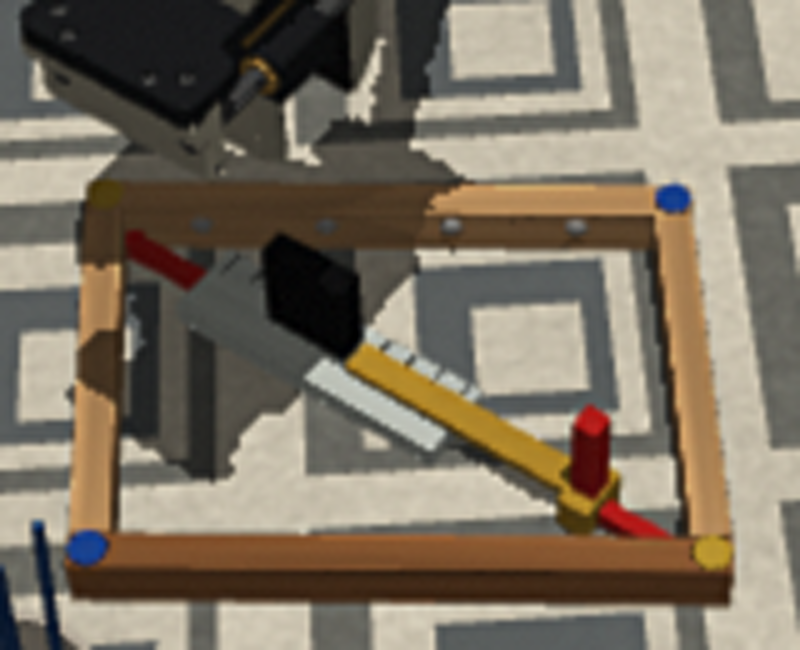

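View pics/w21.png

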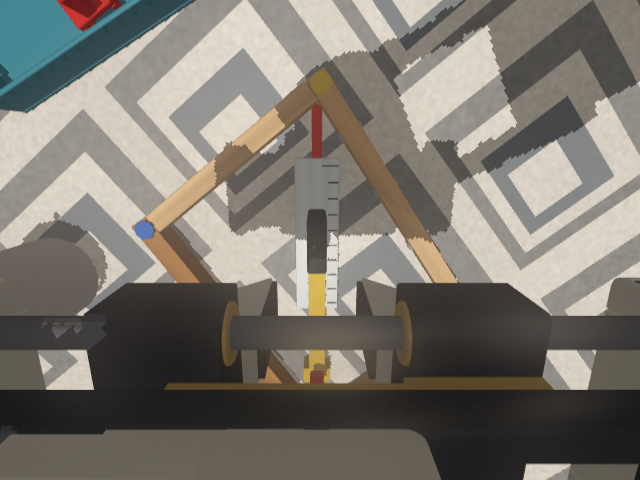

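{"name": "step_arm", "arguments": {"series": [[0.35, 0.67, 0.832, -0.5, 0], [0.35, 0.67, 0.832, -0.5, 0], [0.35, 0.67, 0.832, -0.5, 0], [0.35, 0.67, 0.832, -0.5, 0], [0.35, 0.67, 0.832, -0.5, 0], [0.35, 0, 0, -0.4, 0], [0.35, 0, 0, 0, 0], [0.35, 0, 0, 0, 0]]}}

```text
time: 53.45
tool_pos: [0.63, 0.035, 0.0937]
tool_rot: [3.141, -0.001, -2.251]
contact_force: [-0.1, 0.2, 0.1]
opening: 0.032
```

{"name": "step_arm", "arguments": {"series": [[0.35, 0, 0, -0.8, 0], [0.35, 0, 0, -0.6, 0], [0.35, 0, 0, -0.2, 0], [0.35, 0, 0, 0, 0], [0, 0, 0, 0, 0], [0, 0, 0, 0, 0], [0, 0, 0, 0, 0], [0, 0, 0, 0, 0]]}}

```text
time: 54.25
tool_pos: [0.6308, 0.0353, 0.0544]
tool_rot: [-3.141, 0.001, -2.251]
contact_force: [-0.0, -0.8, 3.2]
opening: 0.0119
```

{"name": "step_arm", "arguments": {"series": [[0, -0.151, -0.187, 0.02, 0], [0, -0.151, -0.187, 0, 0], [0, -0.151, -0.187, 0, 0], [0, -0.151, -0.187, 0, 0], [0, -0.151, -0.187, 0, 0], [0, -0.151, -0.187, 0, 0], [0, -0.151, -0.187, 0, 0], [0, -0.151, -0.187, 0, 0], [0, -0.1, -0.125, 0, 0], [0, 0, 0, 0, 0], [0, 0, 0, 0, 0]]}}

```text
time: 55.35
tool_pos: [0.5977, -0.0053, 0.0544]
tool_rot: [3.142, -0.0, -2.251]
contact_force: [-0.5, 0.5, 3.0]
opening: 0.0119
```

{"name": "step_arm", "arguments": {"series": [[0, -0.025, -0.031, 0, 0], [0, -0.025, -0.031, 0, 0], [0, 0, 0, 0, 0], [0, 0, 0, 0, 0]]}}

```text
time: 55.75
tool_pos: [0.5968, -0.0065, 0.0544]
tool_rot: [-3.141, 0.001, -2.25]
contact_force: [0.6, 2.4, 3.7]
opening: 0.0116
```

{"name": "step_arm", "arguments": {"series": [[0, -0.025, -0.031, 0, 0], [0, 0, 0, 0, 0], [0, 0, 0, 0, 0]]}}

```text
time: 56.05
tool_pos: [0.5968, -0.0067, 0.0544]
tool_rot: [-3.141, 0.002, -2.251]
contact_force: [4.4, 4.8, 2.2]
opening: 0.0116
```

{"name": "step_arm", "arguments": {"series": [[0.35, 0, 0, 0, 0], [0.35, 0, 0, 0, 0], [0.35, 0, 0, 0, 0], [0.35, 0, 0, 0.6, 0], [0.35, 0, 0, 1, 0], [0.35, -0.8, -1, 1, 0], [0.35, -0.8, -1, 0.4, 0], [0.35, -0.4, -0.5, 0, 0], [0.35, 0, 0, 0, 0], [0.35, 0, 0, 0, 0]], "squeeze": 40}}

```text
time: 57.05
tool_pos: [0.5457, -0.07, 0.1285]
tool_rot: [3.14, -0.0, -2.252]
contact_force: [-0.2, 0.4, -0.1]
opening: 0.0324
```

Run:
```python
from h import *
c=cam('wrist','w22');s=sensors.observe(); p=np.array(s['tool_pos']);y=s['tool_rot'][2]-np.pi;u=np.array([np.cos(y),np.sin(y)]);w=np.array([-u[1],u[0]]);print(p,y)
for v in range(150,316,8): q=pt(c,318,v); d=q[:2]-p[:2]; print(v,np.round([d@u,d@w,q[2]],4))
c=cam('scene');crop(c,215,180,375,310,5,'s22')
```

```text
[ 0.54591701 -0.06958231  0.12844251] -5.392325699693293
150 [-0.0669  0.0005  0.0108]
158 [-0.0615  0.0005  0.0092]
166 [-0.0562  0.0005  0.0124]
174 [-0.0507  0.0005  0.0117]
182 [-0.0454  0.0005  0.0132]
190 [-0.0397  0.0005  0.0119]
198 [-0.0342  0.0005  0.0128]
206 [-0.0296  0.0004  0.0192]
214 [-0.0237  0.0004  0.0181]
222 [-0.0187  0.0004  0.0213]
230 [-0.0189  0.0003  0.0462]
238 [-0.0175  0.0003  0.061 ]
246 [-0.0128  0.0003  0.0617]
254 [-0.0083  0.0002  0.063 ]
262 [-0.003   0.0003  0.0621]
270 [0.002  0.0003 0.0621]
278 [0.007  0.0003 0.0624]
286 [0.0128 0.0003 0.061 ]
294 [0.0173 0.0003 0.0626]
302 [0.0423 0.0005 0.0192]
310 [0.0489 0.0005 0.019 ]
```

View pics/w22.png

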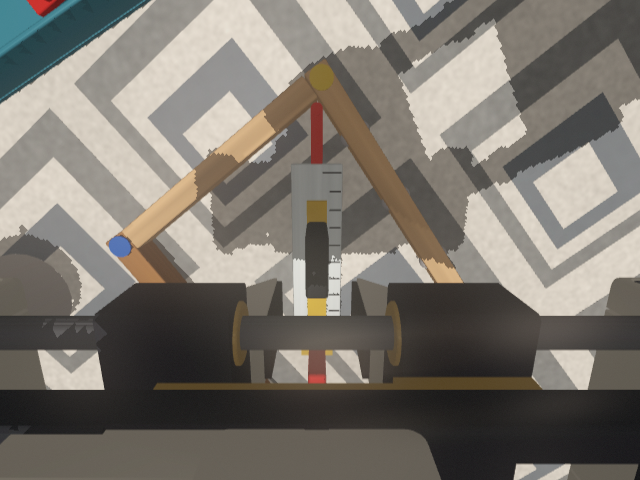

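View pics/s22.png

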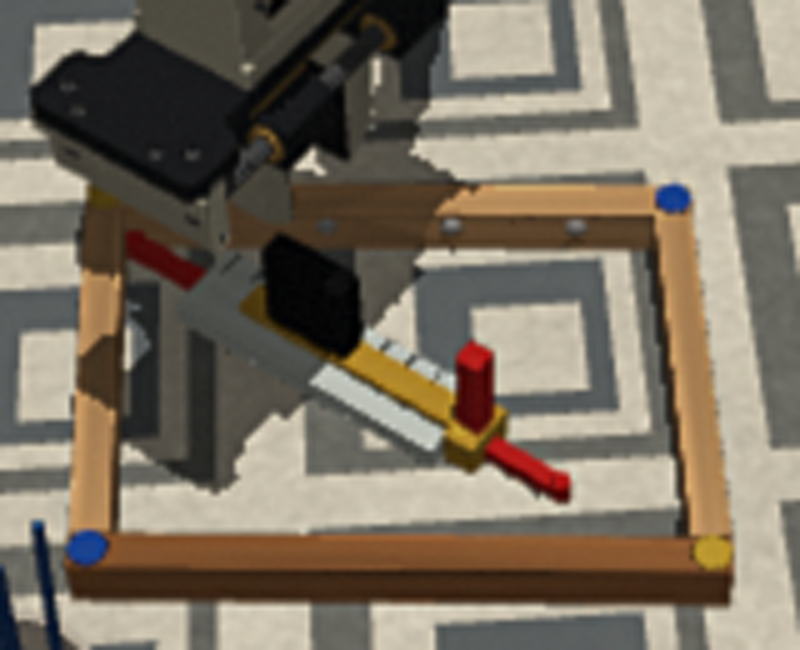

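{"name": "step_arm", "arguments": {"series": [[0.35, 0, 0, -1, 0], [0.35, 0, 0, -1, 0], [0.35, 0, 0, -0.9, 0], [0.35, 0, 0, -0.2, 0], [0.35, 0, 0, 0, 0], [0, 0, 0, 0, 0], [0, 0, 0, 0, 0], [0, 0, 0, 0, 0], [0, 0, 0, 0, 0], [0, 0, 0, 0, 0]]}}

```text
time: 58.15
tool_pos: [0.5462, -0.0699, 0.0527]
tool_rot: [-3.141, 0.001, -2.251]
contact_force: [-1.7, 1.9, 5.7]
opening: 0.0137
```

{"name": "step_arm", "arguments": {"series": [[0, 0, 0, 0.3, 0], [0, 0, 0, 0.7, 0], [0, 0, 0, 1, 0], [0, 0, 0, 1, 0], [0, 0, 0, 1, 0], [0, 0, 0, 1, 0], [0, 0, 0, 1, 0], [0, -0.3, 0, 1, 0], [0, -0.3, 0, 0.3, 0], [0, -0.3, 0, 0, 0]]}}

```text
time: 59.15
tool_pos: [0.5229, -0.0702, 0.2348]
tool_rot: [-3.14, 0.0, -2.251]
contact_force: [0.1, -0.8, -3.0]
opening: 0.0135
```

{"name": "step_arm", "arguments": {"series": [[0, -0.2, 0.9, 0, 0], [0, -0.2, 0.9, 0, 0], [0, -0.2, 0.9, 0, 0], [0, -0.2, 0.9, 0, 0], [0, -0.2, 0.9, 0, 0], [0, 0, 0.9, 0, 0], [0, 0, 0.9, 0, 0], [0, 0, 0.9, 0, 0], [0, 0, 0.9, 0, 0], [0, 0, 0.9, 0, 0], [0, 0, 0.9, 0, 0], [0, 0, 0.9, 0, -0.2]]}}

```text
time: 60.35
tool_pos: [0.4971, 0.2004, 0.2322]
tool_rot: [3.14, -0.003, -2.267]
contact_force: [1.2, -0.3, -3.2]
opening: 0.0139
```

{"name": "step_arm", "arguments": {"series": [[0, 0.1, 0.62, 0, -1], [0, 0.1, 0.62, 0, -1], [0, 0.1, 0.62, 0, -1], [0, 0.1, 0.62, 0, -1], [0, 0.1, 0.62, 0, -1], [0, 0.28, 0.62, 0, -1], [0, 0.28, 0.62, 0, -1], [0, 0.28, 0.62, 0, -1], [0, 0.28, 0.62, 0, -1], [0, 0.28, 0.62, 0, -0.9], [0, 0, 0, 0, 0], [0, 0, 0, 0, 0]]}}

```text
time: 61.55
tool_pos: [0.545, 0.3543, 0.2322]
tool_rot: [-3.14, -0.003, -3.057]
contact_force: [-0.0, -0.5, -2.7]
opening: 0.0138
```

Run:
```python
from h import *
c=cam('wrist','w23');st()
```

```text
time 61.6
tool_pos [0.5451 0.354  0.2328]
tool_rot [-3.1402e+00 -2.7000e-03 -3.0573e+00]
contact_force [-0.6328 -0.8179 -3.2889]
opening 0.0136
qpos [ 4.5840e-01  5.8680e-01  1.1554e+00 -4.0000e-04  1.4024e+00 -1.1967e+00]
```

View pics/w23.png

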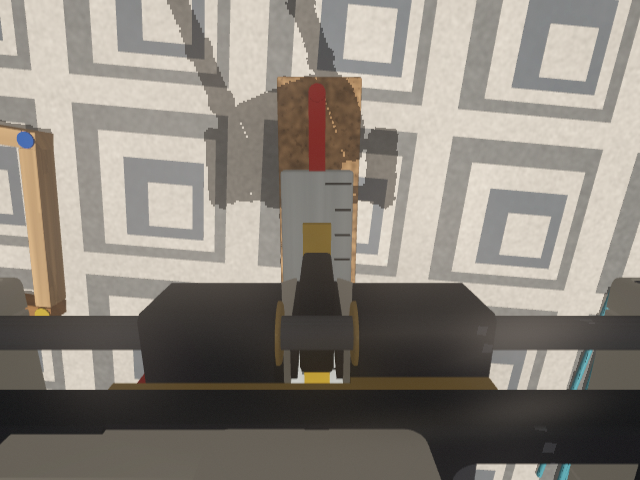

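{"name": "step_arm", "arguments": {"series": [[0, 0.08, 0.1, -0.8, 0], [0, 0, 0, -1, 0], [0, 0, 0, -1, 0], [0, 0, 0, -1, 0], [0, 0, 0, -1, 0], [0, 0, 0, -1, 0], [0, 0, 0, -0.7, 0], [0, 0, 0, -0.2, 0], [0, 0, 0, 0, 0], [0, 0, 0, 0, 0]]}}

```text
time: 62.6
tool_pos: [0.5484, 0.3574, 0.0679]
tool_rot: [3.141, 0.002, -3.059]
contact_force: [-0.6, 0.3, -2.7]
opening: 0.0138
```

{"name": "step_arm", "arguments": {"series": [[0, 0, 0, -0.06, 0], [0, 0, 0, -0.06, 0], [0, 0, 0, 0, 0], [0, 0, 0, 0, 0]]}}

```text
time: 63.0
tool_pos: [0.5479, 0.3575, 0.0639]
tool_rot: [3.141, 0.0, -3.058]
contact_force: [-0.0, 0.2, -3.7]
opening: 0.0136
```

{"name": "step_arm", "arguments": {"series": [[0, 0, 0, -0.06, 0], [0, 0, 0, -0.06, 0], [0, 0, 0, -0.04, 0], [0, 0, 0, 0, 0], [0, 0, 0, 0, 0]]}}

```text
time: 63.5
tool_pos: [0.5478, 0.3574, 0.0597]
tool_rot: [3.142, -0.0, -3.059]
contact_force: [-0.3, -0.4, -2.3]
opening: 0.0139
```

{"name": "step_arm", "arguments": {"series": [[0, 0, 0, -0.04, 0], [0, 0, 0, -0.04, 0], [0, 0, 0, 0, 0], [0, 0, 0, 0, 0]]}}

```text
time: 63.9
tool_pos: [0.5478, 0.3574, 0.0577]
tool_rot: [3.142, -0.0, -3.059]
contact_force: [-0.5, -0.5, -3.3]
opening: 0.0137
```

{"name": "step_arm", "arguments": {"series": [[0, 0, 0, -0.04, 0], [0, 0, 0, 0, 0], [0, 0, 0, 0, 0]]}}

```text
time: 64.2
tool_pos: [0.5479, 0.3575, 0.0568]
tool_rot: [3.141, 0.0, -3.059]
contact_force: [0.6, -0.3, -2.3]
opening: 0.0137
```

{"name": "step_arm", "arguments": {"series": [[0, 0, 0, -0.03, 0], [0, 0, 0, 0, 0], [0, 0, 0, 0, 0]]}}

```text
time: 64.5
tool_pos: [0.5479, 0.3575, 0.0567]
tool_rot: [3.141, 0.001, -3.059]
contact_force: [-1.7, -0.4, 4.4]
opening: 0.0138
```

{"name": "step_arm", "arguments": {"series": [[0.35, 0, 0, 0, 0], [0.35, 0, 0, 0, 0], [0.35, 0, 0, 0, 0], [0.35, 0, 0, 0.6, 0], [0.35, 0, 0, 1, 0], [0.35, 0, 0, 1, 0], [0.35, 0, 0, 1, 0], [0.35, 0, 0, 1, 0], [0.35, 0, 0, 1, 0], [0.35, 0, 0, 0, 0]]}}

```text
time: 65.5
tool_pos: [0.5496, 0.3584, 0.2015]
tool_rot: [3.138, 0.008, -3.059]
contact_force: [0.5, -0.3, 0.6]
opening: 0.0324
```

Run:
```python
from h import *
c=cam('wrist','w24');st()
```

```text
time 65.55
tool_pos [0.5488 0.3579 0.199 ]
tool_rot [ 3.1396  0.0049 -3.0586]
contact_force [ 0.2259 -1.1136 -0.4095]
opening 0.0322
qpos [ 4.6100e-01  6.1450e-01  1.1993e+00  1.0000e-04  1.3225e+00 -1.1928e+00]
```

{"name": "step_arm", "arguments": {"series": [[0.35, 0, -0.72, 0, -0.986], [0.35, 0, -0.72, 0, -0.986], [0.35, 0, -0.72, 0, -0.986], [0.35, 0, -0.72, 0, -0.986], [0.35, 0, -0.72, 0, -0.986], [0.35, 0, -0.72, 0, -0.986], [0.35, 0, -0.72, 0, -0.986], [0.35, 0, -0.72, 0, -0.986], [0.35, 0, -0.72, 0, -0.986], [0.35, 0, -0.72, 0, -0.986], [0.35, 0, -0.72, 0, -0.986]]}}

```text
time: 66.65
tool_pos: [0.5472, 0.1586, 0.1951]
tool_rot: [-3.14, -0.001, 2.354]
contact_force: [0.5, -0.1, 0.1]
opening: 0.0321
```

{"name": "step_arm", "arguments": {"series": [[0.35, 0, -0.72, 0, -0.986], [0.35, 0, -0.72, 0, -0.986], [0.35, 0, -0.72, 0, -0.986], [0.35, 0, -0.72, 0, -0.986], [0.35, 0, -0.72, 0, -0.986], [0.35, 0, -0.72, 0, -0.986], [0.35, 0, -0.72, 0, -0.986], [0.35, 0, -0.72, 0, -0.986], [0.35, 0, -0.72, 0, -0.986], [0.35, 0, -0.72, 0, -0.986], [0.35, 0, -0.72, 0, -0.986], [0.35, 0, 0, 0, 0]]}}

```text
time: 67.85
tool_pos: [0.5474, -0.0403, 0.1951]
tool_rot: [-3.14, 0.0, 1.486]
contact_force: [0.4, -0.2, -0.6]
opening: 0.032
```

Run:
```python
from h import *
st();c=cam('top','t24')
```

```text
time 67.85
tool_pos [ 0.5474 -0.0403  0.1951]
tool_rot [-3.1401e+00  4.0000e-04  1.4858e+00]
contact_force [ 0.3876 -0.2078 -0.5725]
opening 0.032
qpos [-2.1280e-01  4.2860e-01  1.5315e+00 -6.0000e-04  1.1829e+00 -1.2760e-01]
```

View pics/t24.png

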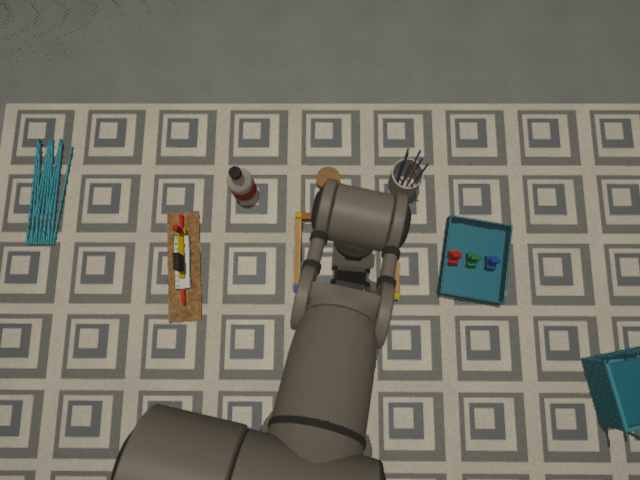

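View pics/w24.png

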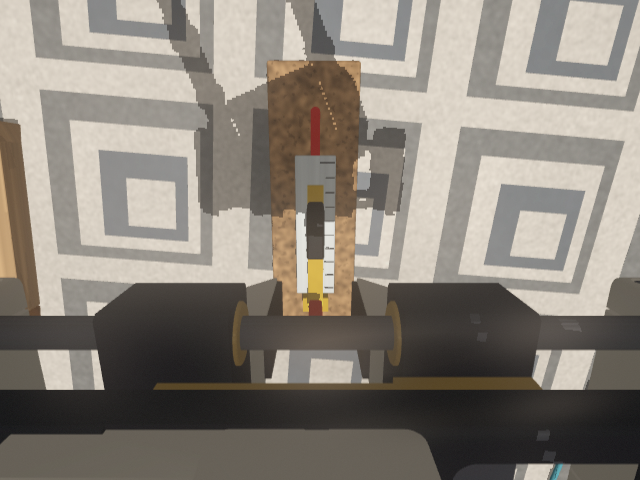

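{"name": "step_arm", "arguments": {"series": [[0.35, 0.9, 0, 0, 0], [0.35, 0.9, 0, 0, 0], [0.35, 0.9, 0, 0, 0], [0.35, 0.9, 0, 0, 0], [0.35, 0.9, 0, 0, 0.04], [0.35, 0, 0, -1, 0], [0.35, 0, 0, -1, 0], [0.35, 0, 0, -1, 0], [0.35, 0, 0, -0.8, 0], [0.35, 0, 0, 0, 0], [0.35, 0, 0, 0, 0]]}}

```text
time: 69.0
tool_pos: [0.6603, -0.0377, 0.101]
tool_rot: [-3.141, -0.0, 1.494]
contact_force: [0.2, 0.5, 0.8]
opening: 0.0319
```

Run:
```python
from h import *
st();c=cam('scene');crop(c,190,160,390,340,4,'s25');c=cam('wrist','w25')
```

```text
time 69.0
tool_pos [ 0.6603 -0.0377  0.101 ]
tool_rot [-3.1409e+00 -2.0000e-04  1.4940e+00]
contact_force [0.211  0.544  0.7932]
opening 0.0319
qpos [-1.7300e-01  7.1700e-01  1.2896e+00  2.0000e-04  1.1357e+00 -9.6200e-02]
```

View pics/s25.png

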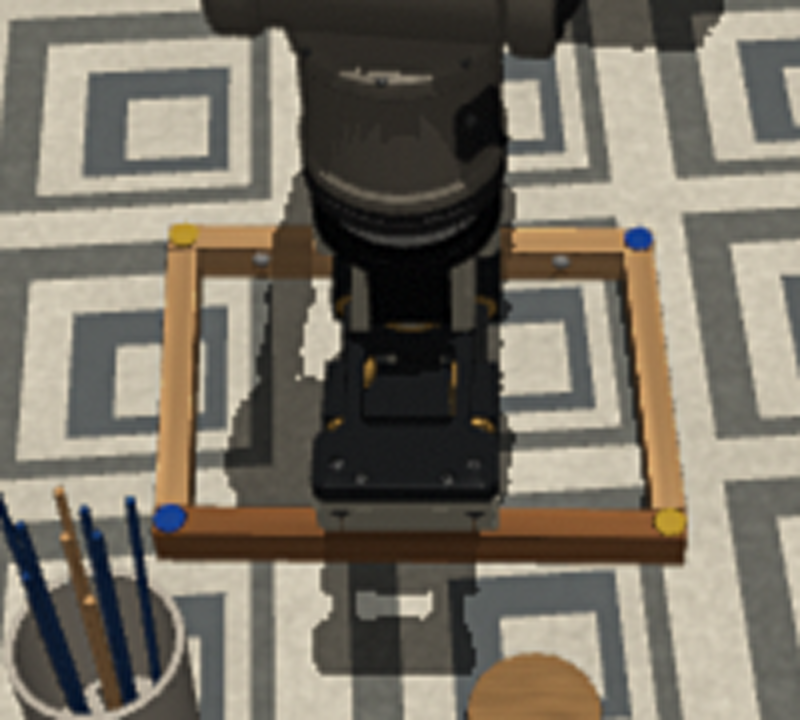

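View pics/w25.png

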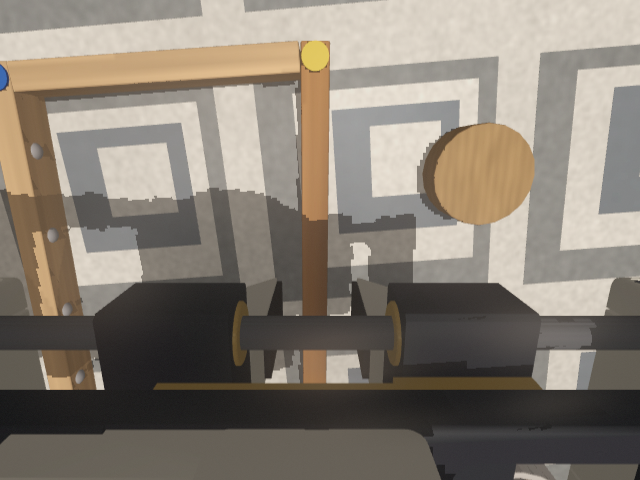

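{"name": "step_arm", "arguments": {"series": [[0.35, 0, 0, -1, 0], [0.35, 0, 0, -1, 0], [0.35, 0, 0, -0.8, 0], [0.35, 0, 0, -0.2, 0], [0.35, 0, 0, 0, 0], [0, 0, 0, 0, 0], [0, 0, 0, 0, 0], [0, 0, 0, 0, 0], [0, 0, 0, 0, 0]], "squeeze": 30}}

```text
time: 70.0
tool_pos: [0.6598, -0.0386, 0.0273]
tool_rot: [-3.141, 0.0, 1.492]
contact_force: [-5.7, -1.0, 6.1]
opening: 0.0156
```

{"name": "step_arm", "arguments": {"series": [[0, -0.005, -0.06, 0, 0], [0, -0.005, -0.06, 0, 0], [0, -0.005, -0.06, 0, 0], [0, -0.005, -0.06, 0, 0], [0, -0.004, -0.06, 0, 0], [0, -0.004, -0.06, 0, 0], [0, -0.003, -0.06, 0, 0], [0, 0, 0, 0, 0], [0, 0, 0, 0, 0]]}}

```text
time: 70.9
tool_pos: [0.6594, -0.0472, 0.0272]
tool_rot: [-3.141, -0.002, 1.493]
contact_force: [-2.7, 5.6, 4.7]
opening: 0.0157
```

{"name": "step_arm", "arguments": {"series": [[0, -0.002, -0.05, 0, 0], [0, -0.002, -0.05, 0, 0], [0, 0, 0, 0, 0], [0, 0, 0, 0, 0]]}}

```text
time: 71.3
tool_pos: [0.6592, -0.0496, 0.0272]
tool_rot: [-3.141, -0.002, 1.493]
contact_force: [-2.6, 6.9, 5.1]
opening: 0.0156
```

Run:
```python
from h import *
st();c=cam('scene');crop(c,215,180,375,310,5,'s26');c=cam('top');crop(c,285,200,415,310,6,'t26')
```

```text
time 71.3
tool_pos [ 0.6592 -0.0496  0.0272]
tool_rot [-3.1413e+00 -2.3000e-03  1.4927e+00]
contact_force [-2.5584  6.9397  5.0641]
opening 0.0156
qpos [-0.192   0.8029  1.3455  0.0027  0.9937 -0.1154]
```

View pics/s26.png

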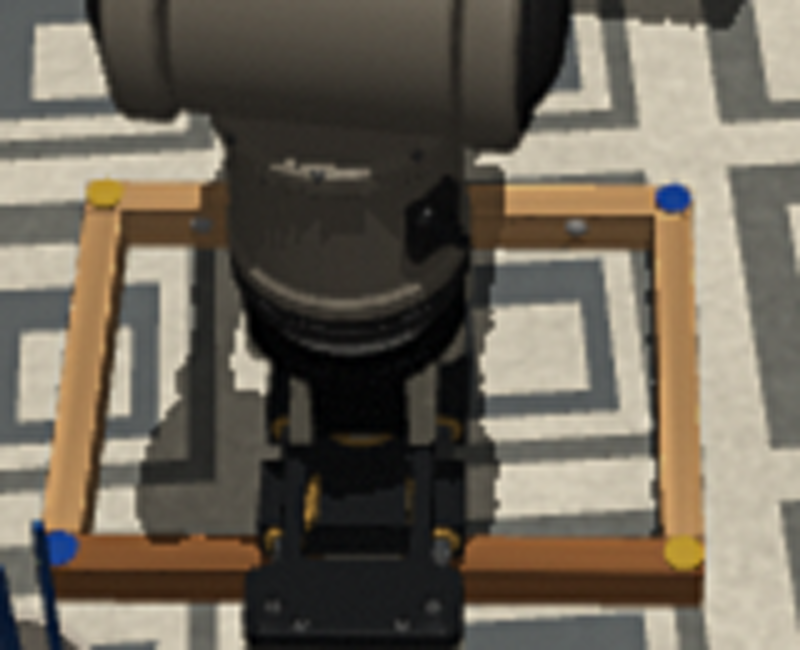

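View pics/t26.png

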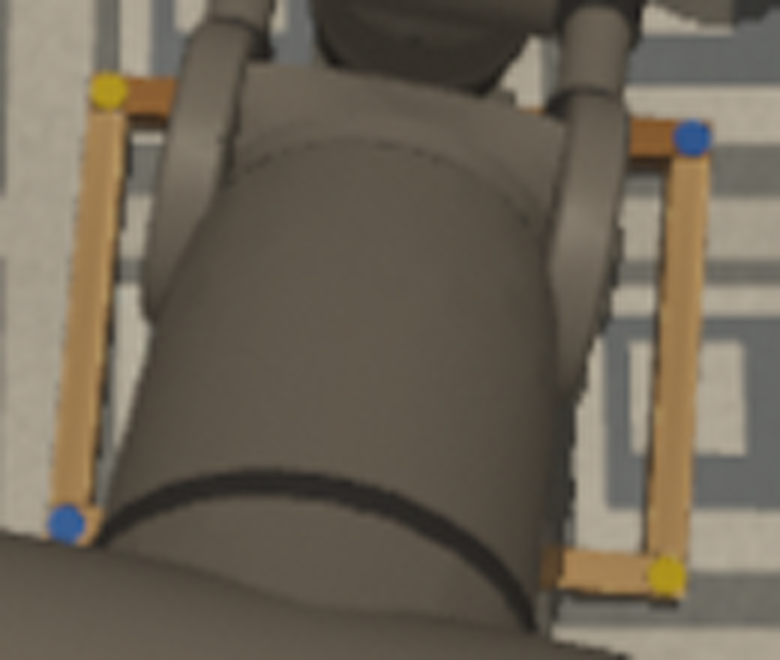

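Dots now: top picture yf (108,90) and bf (692,138); scene picture yf (684,552) and bf (61,548). I'll work out the remaining lean.

Run:
```python
from h import *
def an(c,dots,s,a,b):
    P={k:atz(c,a+(u+.5)/s-.5,b+(v+.5)/s-.5,.025)[:2] for k,(u,v) in dots.items()}
    Y=P['bn']-P['yn'];Y/=np.linalg.norm(Y)
    L=P['yf']-P['bn'];R=P['bf']-P['yn']
    print('lateral mm',L@Y*1000,R@Y*1000,'lean',L@Y/.16,R@Y/.16,'diags',np.linalg.norm(P['bn']-P['bf']),np.linalg.norm(P['yn']-P['yf']))
c=load('top')
an(c,dict(bn=(67,524),yn=(667,575),yf=(82,90),bf=(665,137)),6,285,200)
an(c,dict(bn=(67,524),yn=(667,575),yf=(108,90),bf=(692,138)),6,285,200)
c=load('scene')
an(c,dict(bn=(673,199),yn=(105,193),yf=(712,553),bf=(88,548)),5,215,180)
an(c,dict(bn=(673,199),yn=(105,193),yf=(684,552),bf=(61,548)),5,215,180)
```

```text
lateral mm 10.849408927038066 10.854081469031538 lean 0.0678088057939879 0.06783800918144711 diags 0.2857425698116394 0.3030744014473429
lateral mm 0.3475024226865953 0.0022442861828449873 lean 0.002171890141791221 1.402678864278117e-05 diags 0.2946690819535371 0.29510101315484677
lateral mm 10.776839484937039 11.522010883162897 lean 0.06735524678085648 0.07201256801976812 diags 0.28561180998568186 0.3029947203686881
lateral mm 0.22284056783981704 1.345497290908557 lean 0.0013927535489988564 0.00840935806817848 diags 0.2937626877451719 0.29426994851572225
```

{"name": "step_arm", "arguments": {"series": [[0.35, 0, 0, 0, 0], [0.35, 0, 0, 0, 0], [0.35, 0, 0, 0, 0], [0.35, 0, 0, 0.6, 0], [0.35, 0, 0, 1, 0], [0.35, 0, 0, 1, 0], [0.35, 0, 0, 1, 0], [0.35, 0, 0, 1, 0], [0.35, 0, 0, 1, 0], [0.35, 0, 0, 1, 0]]}}

```text
time: 72.4
tool_pos: [0.6595, -0.0518, 0.1935]
tool_rot: [3.14, 0.0, 1.492]
contact_force: [0.0, -0.6, -0.0]
opening: 0.0323
```

{"name": "step_arm", "arguments": {"series": [[0.35, -1, 0, 0, 0], [0.35, -1, 0, 0, 0], [0.35, -1, 0, 0, 0], [0.35, -1, 0, 0, 0], [0.35, -1, 0, 0, 0], [0.35, -1, 0, 0, 0], [0.35, -1, 0, 0, 0], [0.35, -1, 0, 0, 0], [0.35, -1, 0, 0, 0], [0.35, -0.5, 0, 0, 0], [0.35, 0, 0, 0, 0]]}}

```text
time: 73.5
tool_pos: [0.4213, -0.0516, 0.1919]
tool_rot: [3.14, 0.0, 1.492]
contact_force: [0.1, -0.7, 0.2]
opening: 0.0321
```

Run:
```python
from h import *
st();c=cam('scene','s27');c=cam('top','t27');crop(c,285,200,415,310,6,'t27f');crop(c,150,200,220,330,4,'t27r')
```

```text
time 73.5
tool_pos [ 0.4213 -0.0516  0.1919]
tool_rot [3.1403e+00 3.0000e-04 1.4918e+00]
contact_force [ 0.0518 -0.6655  0.1702]
opening 0.0321
qpos [-0.3029  0.2141  1.8623 -0.      1.0639 -0.2239]
```

View pics/s27.png

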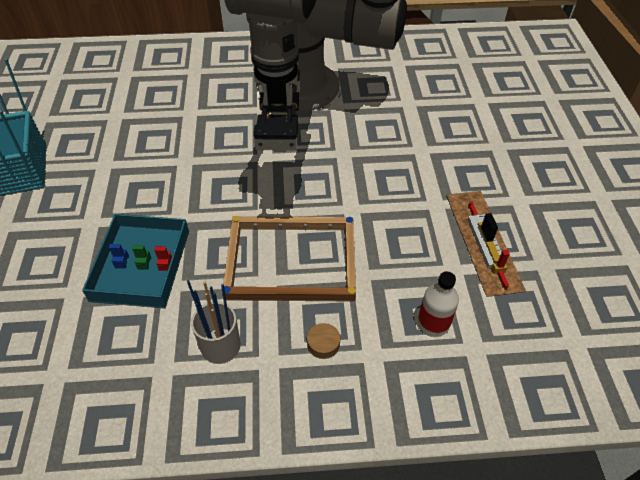

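View pics/t27f.png

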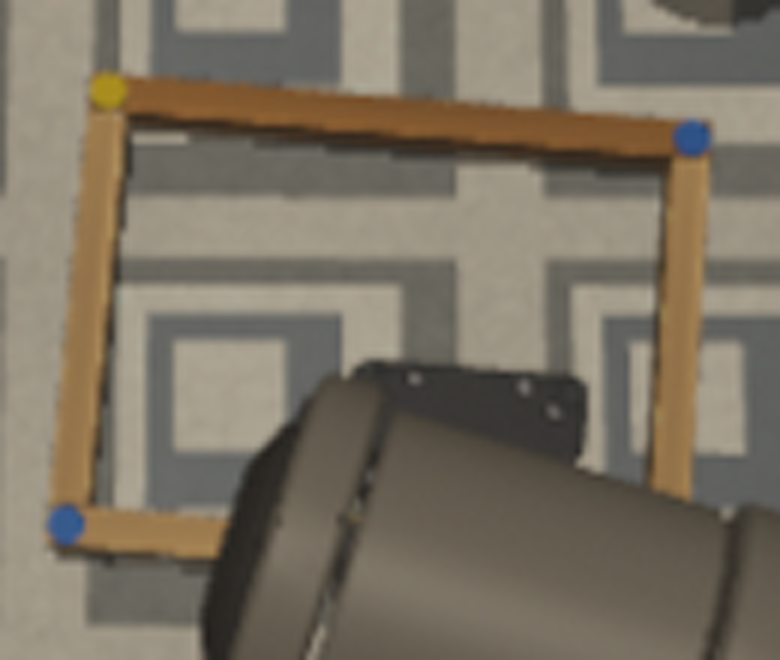

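View pics/t27r.png

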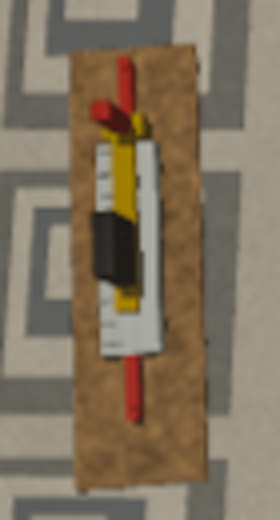

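```bash
python3 -c "
from cell import hand_in
print(hand_in())"
```

```text
the job is handed in; nothing more can be done
None
```

The job is done and handed in at about 73.5 s on the robot clock; no verdict was reported. None of my last checks failed or disagreed with each other.

- **Clips:** Three were on the rail (blue, green and red), and all three now stand in the teal dish. There was no orange clip.
- **Diagonals:** I seated the rule between the blue corners with about 4 N, at roughly 37 mm of extension. Between the yellow corners it took about 5 N, at roughly 54.5 mm. That made the diagonals differ by about 18 mm. The camera also gave about 18 mm, and it showed the frame had not moved during the measuring.
- **Far rail:** I pinched it in the middle and shifted it about 11 mm to the right. While I still held it, the corner dots showed a leftover lean of 0 to 0.008 rad against the 0.025 rad limit. The diagonals then agreed to about 0.5 mm. After I let go, the far dots had not moved.
- **Rule:** It is shut and lies along the cork mat, about 5 mm off centre lengthwise and within about 0.02 rad of the mat's direction.
- **Bystanders:** The glue, the cup of rods and the cardboard disc look unmoved in the last pictures. The gripper is clear of everything.

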